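Hang an oblong lifting link on the tension jig and wind it up to the set feel

TASK

Pick up the oblong steel lifting link, hang it over both upright posts of the tension jig so that it lies flat on their shoulders, and let go. Then take the handwheel's crank handle and wind clockwise until all slack is gone and the wheel goes firm, needing about half as much effort again as when it ran free; stop there, it must not be overdrawn. Let go and leave the link under that tension, with everything else on the bench where it is.

Things in the scene. Friction and masses are not known exactly. Their poses are not given: they have to be found in the camera images.
- link_mid (a point): Middle of the loose oblong steel lifting link: a closed loop of 9 mm round bar with two straight sides and half-round ends, 128 x 52 mm outside, 110 x 34 mm inside, about 140 g, lying flat on the 3 mm bench mat. Own x: along its length, y: across, z: up. Grip it across both straight sides (52 mm) or on one bar. Not the plain round ring, nor the spare links in the bin.
- anchor_post (a point): On the axis of the jig's anchor post, at the height of the bar's middle when the link lies on the shoulders (4.5 mm above the shoulder, about 52 mm above the table). Post 14 mm thick, top 33 mm above this point; its shoulder bar is 18 mm along the pull, 68 mm across. Own x: pull direction, to the hook post. The post slides loosely up to 6 mm along x before its stiff spring pack takes the pull.
- hook_post (a point): The same point on the equal post of the sliding carriage (same sizes; own x: the way it is drawn, away from the anchor). The posts start 59 to 86 mm apart, so both fit inside the link with at least 10 mm to spare lengthways and 20 mm across. Under the shoulder bars the carriage is 98 mm wide, its top 14.5 mm below this point.
- wheel_hub (a point): Top centre of the flat 125 mm metal disc handwheel on the grey gearbox, about 106 mm above the table, upright axis. Clockwise seen from above draws the carriage away from the anchor, about 8 mm per radian. The wheel stays where it is left. It takes about 0.4 to 0.9 of a turn until firm.
- crank_mid (a point): Middle of the black upright crank handle on the wheel's rim: 20 mm thick, 53 mm tall, revolving freely on its pin, 50 mm from the wheel's axis; point 30 mm above its foot, 23 mm below its top. Moving it takes about 10 N along the circle when free (less is felt once stopped; compare like with like). Firm is 4 to 6 N more; under 3 N more is slack, over 8 N overdrawn; from taut it rises some 13 N per radian.
- link: The oblong link itself; origin in the middle of its underside, 4.5 mm below link_mid.
- anchor: The sliding anchor post with its shoulder block, which carries the pull of the link; origin on its axis 34.5 mm below anchor_post.
There are look-alikes about, which are no part of the job. What is shaped like the link but blue is not meant.

How it is judged:
On the way:
1. the link lies over both posts, flat on their shoulders, and is let go (x of anchor_post in the frame of link_mid between -0.053 and 0.053 m and y of anchor_post in the frame of link_mid between -0.017 and 0.017 m and z of anchor_post in the frame of link_mid between -0.006 and 0.006 m and x of hook_post in the frame of link_mid between -0.053 and 0.053 m and y of hook_post in the frame of link_mid between -0.017 and 0.017 m and z of hook_post in the frame of link_mid between -0.006 and 0.006 m and angle between link_mid's own z axis and vertical below 0.12 rad and contact force between each of the arm, the fingers and link below 0.05 N), for 0.2 s.
At the end, for the whole second after the job is handed in: The link is still over both posts, flat on their shoulders (posts inside its loop, within 6 mm in height, tilt under 7 degrees), at rest, and pulls on the anchor post with 18 to 55 N (about 3 to 8.5 N above the free effort at the crank) (x of anchor_post in the frame of link_mid between -0.053 and 0.053 m and y of anchor_post in the frame of link_mid between -0.017 and 0.017 m and z of anchor_post in the frame of link_mid between -0.006 and 0.006 m and x of hook_post in the frame of link_mid between -0.053 and 0.053 m and y of hook_post in the frame of link_mid between -0.017 and 0.017 m and z of hook_post in the frame of link_mid between -0.006 and 0.006 m and angle between link_mid's own z axis and vertical below 0.12 rad and contact force between link and anchor between 18 and 55 N and linear speed of link below 0.005 m/s); the robot touches nothing.
It fails at once if the link is overdrawn: it pulls on the anchor post with more than 70 N (over twice the free effort at the crank) (contact force between link and anchor above 70 N).
It fails at once if another loose thing on the bench is shifted by more than 20 mm (distance of any of round_ring, spanner, driver, caliper, wash_bottle, marker from where it was at the start of the episode above 0.02 m).
It also fails if it takes over 64 s, if anything falls off the work surface, if the arm or the gripper's body presses on something with over 40 N, if the wrist force passes 120 N, or if a joint passes its speed limit or range.

ROBOT

A 6-joint arm with a two-finger parallel gripper is mounted at the origin on the work surface. World frame = base frame: x ahead of the robot, y to its left, z up, the work surface at z = 0. Lengths are in m, angles in rad, forces in N, time in s.
With the tool pointing down it reaches from about 0.25 to 0.775 m from the base axis. Payload 4 kg.
Tool frame: the origin (TCP) lies on the centre line of the jaws, within the pads' length; the fingertips stand 8 mm ahead of it and the grasp point (between the pads) lies 11 mm behind it; y points along the fingers, x is the direction in which the jaws open and shut, and the axes are right-handed (so a half turn about y gives the same grasp; the last joint's range is limited). The gripper opens to 94 mm and grips with 3 to 60 N. Pads are 16 mm wide; open, the fingers measure 119 mm over their backs; the gripper's body (75 mm by 177 mm) begins 78 mm behind the grasp point.
Start: joints at [-1.217, 0.087, 1.371, -0, 1.684, -0.103], TCP at [0.243, -0.494, 0.214] pointing down, gripper open.
Joint ranges: [-3.1, 3.1], [-0.76, 2.03], [0.27, 2.55], [-1.08, 4.22], [0.17, 2.65], [-2.57, 2.57]. Speed limits (rad/s): [2.79, 2.79, 3.14, 3.14, 3.14, 3.14].

INTERFACE

Orientations are given as [roll, pitch, yaw] about the fixed x, y, z axes, in that order (R = Rz(yaw) Ry(pitch) Rx(roll)).
In Python, from bench import robot gives the robot as it stands.
- The arm moves only by the tool step_arm, never from a script. Its argument "commands" is a list of rows, each an object with "xyz": the shift along the world's x, y, z in m, a list of three; "twist": the turn, a rotation vector about the world's x, y, z in degrees, a list of three. In form: [{"xyz": [tx, ty, tz], "twist": [ax, ay, az]}, ...]. A call has 1 to 12 rows; each row is the pose to reach, as a shift and turn from the pose commanded when the call began; what a row does not reach only later rows make up. A row lasts 1/12 s, in which the tool goes at most 41.7 mm and 7.16 degrees, less where a joint would pass 70% of its speed; a pose out of reach is approached as far as the arm can. A call with a gripper value outside its range is refused whole. "fingers" is the closure in counts, from 0 (fully open) to 255 (shut), set as the call begins (left out, the last holds). The fingers move at their own pace and stop on an object; the grip force is fixed at half the most. Time passes only in rows, so rows that repeat a pose let the fingers close. It gives the time, the measured TCP pose, the force and the opening at its end, in the units of the state.
- robot.get_obs(): the state, without advancing time (a new reading comes with each control period).
- robot.snapshot(name): name is "scene" or "top" or "wrist"; returns (picture, depth): 420x560x3 uint8, red, green, blue; 420x560 float32, m along the optical axis (not along the pixel's ray), 0 where there is no reading.
- robot.camera_info(name): a dict with "fx", "fy", "cx", "cy" (pixels), "k1" (the pictures are not rectified: a ray, as slopes to the right and down, at radius r is drawn at 1 + k1 r^2 times it, then the intrinsics apply), "R" (3x3) and "t" (3): a world point X has camera coordinates R X + t. Camera axes: x right, y down, z forward; pixel columns grow to the right and rows downward; lengths in m; the calibration is good to about 2 mm. A picture is of the moment at which its call begins: read the wrist's pose just before it. camera_info takes no time and is no camera call; for the wrist camera it gives the pose at the moment of the call.
- robot.close_job(): hands the job in, once; it reports no verdict.
The state is a dict: "time": time; "joint_positions": joint angles; "qvel": joint speeds; "joint_torque": joint torques, N m; "tool_pos": TCP position; "ee_rot": TCP orientation; "wrist_force": force on the tool from outside, world axes, zero at the start; "wrist_torque": the same for the moment, N m; "width": finger opening in m.
Only numpy, scipy, OpenCV 4.12 (cv2) and the standard library are available. Lean on these libraries where they do the work, as an engineer would, in place of code of your own. Each camera call takes 0.05 s, during which the arm holds its last target.

## Working session

There is one attempt and no reset: what is moved stays moved. The work goes in short steps, Python scripts to look and compute and a tool call to move; the robot and the scene stay as the last step left them, time stands still between calls to the robot, and variables do not carry over. Pictures are saved under pics/ and viewed, and the job is handed in when it is done.

Besides the shell and the picture viewer there is one more tool, called after "Call:" in YAML: its name, and indented under it one key for each argument. step_arm: Moves the arm, as the interface text tells. Its arguments: {"type":"object","properties":{"commands":{"type":"array"},"fingers":{"type":"number"}},"required":["commands"]}

```bash
ls; mkdir -p pics; cat > h.py <<'E'
import numpy as np, cv2, json
from bench import robot
def snap(n,tag):
    ci=robot.camera_info(n); o=robot.get_obs()
    p,d=robot.snapshot(n)
    cv2.imwrite(f'pics/{tag}.png',p[:,:,::-1]); np.savez(f'pics/{tag}.npz',p=p,d=d,**{k:np.array(v) for k,v in ci.items()})
    return p,d,ci
def load(tag): return np.load(f'pics/{tag}.npz')
def ray(z,u,v):
    a=(u-z['cx'])/z['fx']; b=(v-z['cy'])/z['fy']
    rd=np.hypot(a,b); r=rd
    for _ in range(30): r=rd/(1+z['k1']*r*r)
    s=r/rd if rd>0 else 1
    return np.array([a*s,b*s,1.])
def px(z,u,v,dep=None):
    if dep is None: dep=float(z['d'][int(round(v)),int(round(u))])
    return z['R'].T@(ray(z,u,v)*dep-z['t'])
def atz(z,u,v,h):
    d=z['R'].T@ray(z,u,v); c=-z['R'].T@z['t']
    return c+d*(h-c[2])/d[2]
def proj(z,X):
    c=z['R']@np.array(X)+z['t']; a,b=c[0]/c[2],c[1]/c[2]; s=1+z['k1']*(a*a+b*b)
    return np.array([z['fx']*a*s+z['cx'],z['fy']*b*s+z['cy']])
def crop(tag,u0,u1,v0,v1,f,out):
    p=cv2.imread(f'pics/{tag}.png')[v0:v1,u0:u1]
    cv2.imwrite(f'pics/{out}.png',cv2.resize(p,None,fx=f,fy=f,interpolation=cv2.INTER_CUBIC))
E
python3 - <<'E'
from h import *
for n in('scene','top','wrist'):
    p,d,ci=snap(n,n+'0'); print(n,ci['fx'],ci['k1'],-np.array(ci['R']).T@ci['t'])
o=robot.get_obs(); print({k:np.round(v,4) for k,v in o.items()})
E
```

```text
pics
scene 542.6533719676612 0.0007947912369395003 [ 1.15836994 -0.1027543   1.03803487]
top 514.1618151386826 -0.1518417270770055 [ 0.35586739 -0.08795512  1.47069589]
wrist 350.37993095761965 -0.012182203068050195 [ 0.30299986 -0.46427843  0.38415639]
{'time': np.float64(0.15), 'joint_positions': array([-1.2171,  0.0878,  1.3719,  0.    ,  1.6836, -0.1031]), 'qvel': array([-0.0007, -0.0027, -0.0056,  0.0012,  0.0006, -0.0012]), 'joint_torque': array([ 1.40000e-03, -3.40646e+01, -3.02793e+01,  7.18000e-02,
        3.05000e-02, -1.00000e-04]), 'tool_pos': array([ 0.2424, -0.4933,  0.2126]), 'ee_rot': array([-1.5706,  0.0017, -1.114 ]), 'wrist_force': array([ 0.1233,  0.0802, -0.0561]), 'wrist_torque': array([ 0.0017, -0.0594,  0.0618]), 'width': np.float64(0.094)}
```

View pics/scene0.png

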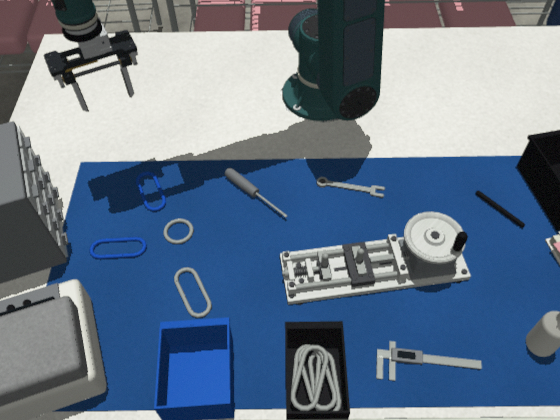

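View pics/top0.png

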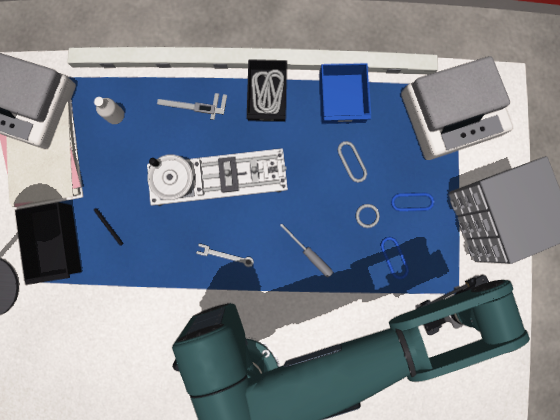

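View pics/wrist0.png

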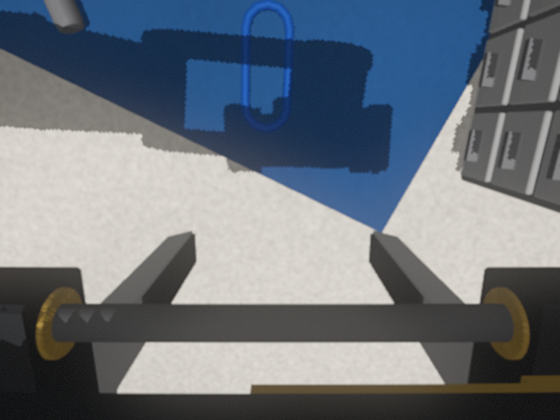

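Candidates in the top view are the steel oblong at (352,161), the round ring at (368,215), blue oblongs at (412,202) and (392,255), and spare links in the bin at (268,90). The steel oblong at (352,161) fits because it is loose, not blue and not round. I'll confirm it in an enlarged crop.

```bash
python3 - <<'E'
from h import *
crop('top0',320,390,125,235,5,'c_link')
crop('top0',140,295,140,215,5,'c_jig')
crop('scene0',270,480,200,310,3.8,'c_jig2')
E
```

```text
(no output)
```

View pics/c_link.png

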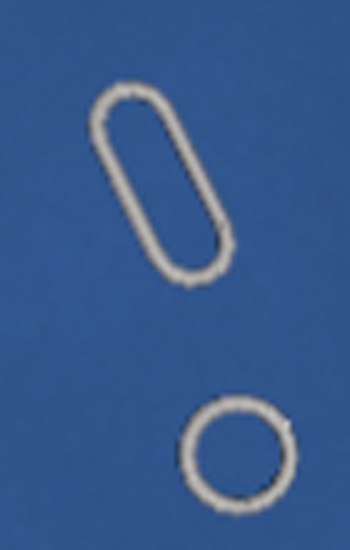

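View pics/c_jig.png

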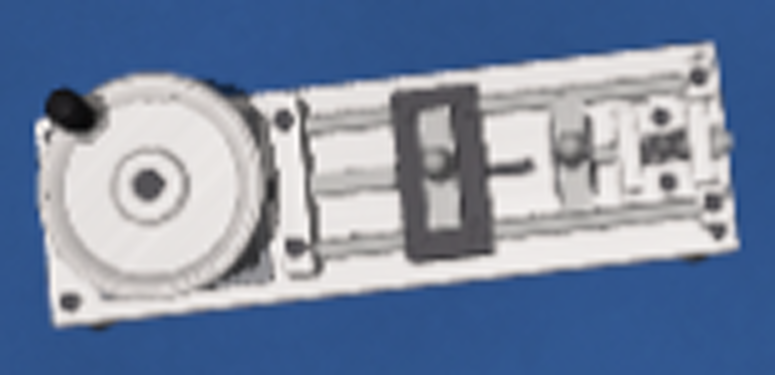

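View pics/c_jig2.png

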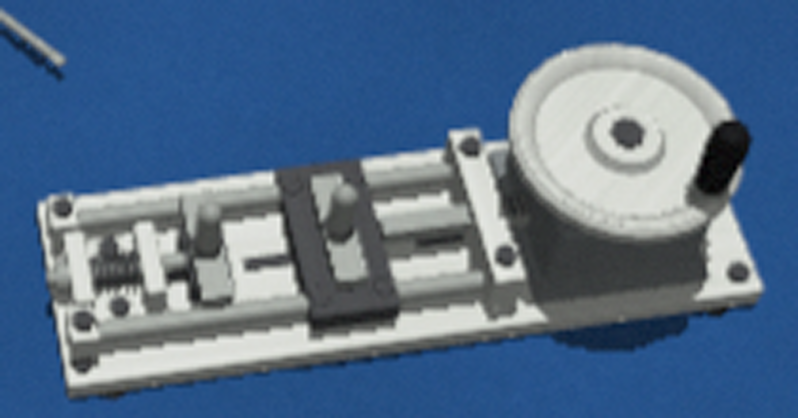

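The crop confirms the steel oblong link, with its ends at about (346,142) and (358.5,182) in the top view, and a plain ring below it. In the jig crop the hook post is at about (227.3,172), the anchor post at about (254.3,169.5), the wheel hub at (169.5,176.7) and the crank at (154,162).

```bash
python3 - <<'E'
from h import *
z=load('top0'); s=load('scene0')
p=z['p'].astype(int); 
# link mask
def c5(x,y,u0,v0): return u0+(x+.5)/5-.5, v0+(y+.5)/5-.5
sub=p[130:192,330:375]; m=(sub[...,0]>110).astype(np.uint8)
v,u=np.nonzero(m); P=np.array([atz(z,a+330,b+130,.0075)[:2] for a,b in zip(u,v)])
r=cv2.minAreaRect((P*1000).astype(np.float32)); print('link rect',r, P.mean(0), len(P))
c=P-P.mean(0); w,V=np.linalg.eigh(c.T@c); print('axis deg',np.degrees(np.arctan2(V[1,1],V[0,1])))
for n,(x,y),h in [('anchor top',(572,146),.085),('hook top',(437,162),.085),('hub',(149,184),.106),('crank',(66,108),.155)]:
    uv=c5(x,y,140,140); X=atz(z,*uv,h); print(n,X, 'depthpt',px(z,*uv),'scene px',proj(s,X))
def c38(x,y): return 270+(x+.5)/3.8-.5,200+(y+.5)/3.8-.5
for n,(x,y),h in [('anchor top',(209,210),.085),('hook top',(346,190),.085),('hub',(629,131),.106),('crank top',(733,130),.159)]:
    uv=c38(x,y); print('scene',n,atz(s,*uv,h),'depth',px(s,*uv))
# anchor/hook shoulder bar centres & jig axis from shoulder bars ends
for n,(x,y),h in [('sh hook',(435,108),.0475),('sh hook2',(445,230),.0475),('sh an',(568,100),.0475),('sh an2',(577,203),.0475)]:
    uv=c5(x,y,140,140); print(n,atz(z,*uv,h),px(z,*uv)[2])
E
```

```text
link rect ((615.7678833007812, -300.52923583984375), (126.02885437011719, 50.037662506103516), 27.074623107910156) [ 0.61495211 -0.30006002] 272
axis deg -153.3906797225334
anchor top [ 0.57406976 -0.02266599  0.085     ] depthpt [ 0.57400328 -0.02268588  0.08542218] scene px [323.05893963 254.18080306]
hook top [0.56344799 0.05069405 0.085     ] depthpt [0.56418391 0.0511856  0.08008737] scene px [358.36381628 249.32887295]
hub [0.5447382  0.20403335 0.106     ] depthpt [0.54449189 0.20365257 0.10777972] scene px [433.46026996 235.17031343]
crank [0.57705463 0.23949016 0.155     ] depthpt [0.57742691 0.24004129 0.15278554] scene px [460.09086558 234.85194076]
scene anchor top [ 0.57582829 -0.01953799  0.085     ] depth [ 0.57765687 -0.01979921  0.08799154]
scene hook top [0.56425303 0.05539945 0.085     ] depth [0.56521324 0.05514385 0.08654029]
scene hub [0.542178   0.20795564 0.106     ] depth [0.5455516  0.20625453 0.11110282]
scene crank top [0.57742418 0.24309965 0.159     ] depth [0.58012212 0.24149349 0.16308229]
sh hook [0.59965645 0.05668632 0.0475    ] 0.04822766532206891
sh hook2 [0.53083579 0.04860135 0.0475    ] 0.03950103499008704
sh an [ 0.60600928 -0.01785614  0.0475    ] 0.04502738134639258
sh an2 [ 0.54787199 -0.02466765  0.0475    ] 0.049801855891658725
```

```bash
python3 - <<'E'
from h import *
w=load('wrist0'); t0=np.array([.2424,-.4933,.2126])
u=np.array([np.cos(np.radians(26.2)),np.sin(np.radians(26.2)),0])
for back in(0,.04,.08):
  for h in(.15,.2,.25):
    T=np.array([.6155,-.3003,h])-u*back
    d=[proj(w,np.array([.6155,-.3003,.0075])+u*s*.064-T+t0) for s in(-1,0,1)]
    print(back,h,np.round(d,0).tolist(), np.round(T,3))
E
```

```text
0 0.15 [[282.0, 261.0], [282.0, 196.0], [282.0, 124.0]] [ 0.616 -0.3    0.15 ]
0 0.2 [[282.0, 243.0], [282.0, 186.0], [282.0, 124.0]] [ 0.616 -0.3    0.2  ]
0 0.25 [[282.0, 230.0], [282.0, 178.0], [282.0, 123.0]] [ 0.616 -0.3    0.25 ]
0.04 0.15 [[282.0, 221.0], [282.0, 152.0], [282.0, 76.0]] [ 0.58  -0.318  0.15 ]
0.04 0.2 [[282.0, 208.0], [282.0, 148.0], [282.0, 82.0]] [ 0.58  -0.318  0.2  ]
0.04 0.25 [[282.0, 198.0], [282.0, 144.0], [282.0, 87.0]] [ 0.58  -0.318  0.25 ]
0.08 0.15 [[282.0, 179.0], [282.0, 105.0], [282.0, 25.0]] [ 0.544 -0.336  0.15 ]
0.08 0.2 [[282.0, 171.0], [282.0, 107.0], [282.0, 39.0]] [ 0.544 -0.336  0.2  ]
0.08 0.25 [[282.0, 165.0], [282.0, 109.0], [282.0, 49.0]] [ 0.544 -0.336  0.25 ]
```

Call:
step_arm:
  commands:
    - {"xyz":[0.035,0.018,0]}
    - {"xyz":[0.07,0.036,0]}
    - {"xyz":[0.105,0.054,0]}
    - {"xyz":[0.14,0.072,0]}
    - {"xyz":[0.175,0.09,-0.005]}
    - {"xyz":[0.21,0.108,-0.015]}
    - {"xyz":[0.245,0.126,-0.025]}
    - {"xyz":[0.28,0.144,-0.035]}
    - {"xyz":[0.315,0.162,-0.045]}
    - {"xyz":[0.345,0.18,-0.055]}
    - {"xyz":[0.365,0.19,-0.062]}
    - {"xyz":[0.373,0.194,-0.064]}

```text
validation failed for argument at $.co...
```

Call:
step_arm:
  commands:
    - {"xyz":[0,0,0]}
    - {"xyz":[0,0,0]}
    - {"xyz":[0,0,0]}

```text
validation failed for argument at $.co...
```

```bash
python3 - <<'E'
from h import *
snap('wrist','w1'); o=robot.get_obs(); print({k:np.round(v,4).tolist() for k,v in o.items()})
E
```

```text
{'time': 0.2, 'joint_positions': [-1.2171, 0.0877, 1.3716, 0.0, 1.6836, -0.1031], 'qvel': [0.001, -0.0033, -0.0044, 0.0009, -0.0006, 0.0006], 'joint_torque': [-0.0005, -34.0132, -30.2403, 0.0718, 0.03, -0.0001], 'tool_pos': [0.2425, -0.4933, 0.2127], 'ee_rot': [-1.5706, 0.0014, -1.114], 'wrist_force': [-0.6991, 0.1402, -1.2947], 'wrist_torque': [-0.0049, -0.009, 0.0007], 'width': 0.0939}
```

View pics/w1.png

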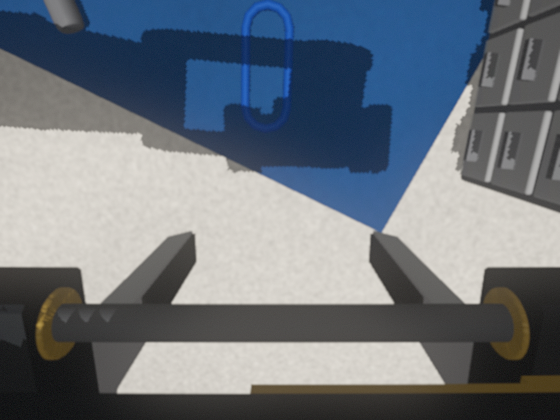

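The twist field is required. This picture only shows the unmoved start view, with the blue oblong at (268,65).

Call:
step_arm:
  commands:
    - {"xyz":[0.035,0.018,0],"twist":[0,0,0]}
    - {"xyz":[0.07,0.036,0],"twist":[0,0,0]}
    - {"xyz":[0.105,0.054,0],"twist":[0,0,0]}
    - {"xyz":[0.14,0.072,0],"twist":[0,0,0]}
    - {"xyz":[0.175,0.09,-0.005],"twist":[0,0,0]}
    - {"xyz":[0.21,0.108,-0.015],"twist":[0,0,0]}
    - {"xyz":[0.245,0.126,-0.025],"twist":[0,0,0]}
    - {"xyz":[0.28,0.144,-0.035],"twist":[0,0,0]}
    - {"xyz":[0.315,0.162,-0.045],"twist":[0,0,0]}
    - {"xyz":[0.345,0.18,-0.055],"twist":[0,0,0]}
    - {"xyz":[0.365,0.19,-0.062],"twist":[0,0,0]}
    - {"xyz":[0.373,0.194,-0.064],"twist":[0,0,0]}

```text
time: 1.2
tool_pos: [0.6174, -0.2965, 0.1464]
ee_rot: [-1.572, 0.004, -1.11]
wrist_force: [-0.4, 0.2, 0.0]
width: 0.0939
```

Call:
step_arm:
  commands:
    - {"xyz":[0,0,0],"twist":[0,0,0]}
    - {"xyz":[0,0,0],"twist":[0,0,0]}
    - {"xyz":[0,0,0],"twist":[0,0,0]}

```text
time: 1.45
tool_pos: [0.6146, -0.301, 0.1504]
ee_rot: [-1.571, -0.001, -1.116]
wrist_force: [0.6, -0.7, 0.1]
width: 0.094
```

```bash
python3 - <<'E'
from h import *
snap('wrist','w2'); o=robot.get_obs(); print({k:np.round(v,4).tolist() for k,v in o.items()})
E
```

```text
{'time': 1.5, 'joint_positions': [-0.5381, 0.4048, 1.1087, -0.0006, 1.6266, 0.5779], 'qvel': [-0.0042, -0.0038, 0.0009, 0.0047, 0.0001, 0.0009], 'joint_torque': [0.4829, -46.4092, -29.8878, 0.0955, -0.0336, -0.003], 'tool_pos': [0.6146, -0.3012, 0.1507], 'ee_rot': [-1.5705, -0.0016, -1.1161], 'wrist_force': [0.3225, -0.0032, 0.2625], 'wrist_torque': [-0.0236, 0.0116, 0.0526], 'width': 0.094}
```

View pics/w2.png

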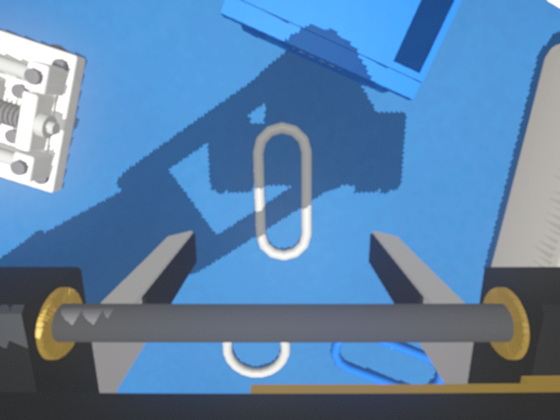

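The wrist view shows the link centred between the fingers, spanning u 254–312 and v 123–260. I'll compute its pose from this view.

```bash
python3 - <<'E'
from h import *
z=load('w2'); p=z['p'].astype(int)
sub=p[118:266,246:320]; m=((sub[...,0]>95)&(abs(sub[...,0]-sub[...,2])<60)).astype(np.uint8)
n,l,st,ce=cv2.connectedComponentsWithStats(m); k=1+st[1:,4].argmax(); print(st[k])
v,u=np.nonzero(l==k)
P=np.array([atz(z,a+246,b+118,.0075)[:2] for a,b in zip(u,v)])
r=cv2.minAreaRect((P*1000).astype(np.float32)); print(r,P.mean(0))
c=P-P.mean(0); w,V=np.linalg.eigh(c.T@c); print(np.degrees(np.arctan2(V[1,1],V[0,1])))
print('depth z', px(z,258,190), px(z,308,190),px(z,283,128),px(z,283,190))
# finger midline: where TCP projects
R=np.array([.6146,-.3012,.1507]); print('tcp px',proj(z,R), 'below', proj(z,[.6146,-.3012,.0075]))
E
```

```text
[   7    4   59  138 3332]
((616.5045776367188, -300.8689270019531), (128.15139770507812, 52.67457580566406), 27.25358009338379) [ 0.6189665  -0.29996907]
-152.91195510109438
depth z [ 0.61100021 -0.2792749   0.01323218] [ 0.6306463  -0.3197342   0.01222724] [ 0.66975082 -0.27539339  0.01289823] [ 0.61929486 -0.30024431  0.0041164 ]
tcp px [281.56161713 253.20982703] below [281.68858994 195.67050839]
```

Call:
step_arm:
  commands:
    - {"xyz":[0.002,0,-0.03],"twist":[0,0,1]}
    - {"xyz":[0.002,0,-0.06],"twist":[0,0,1]}
    - {"xyz":[0.002,0,-0.09],"twist":[0,0,1]}
    - {"xyz":[0.002,0,-0.11],"twist":[0,0,1]}
    - {"xyz":[0.002,0,-0.122],"twist":[0,0,1]}
    - {"xyz":[0.002,0,-0.13],"twist":[0,0,1]}
    - {"xyz":[0.002,0,-0.134],"twist":[0,0,1]}
    - {"xyz":[0.002,0,-0.137],"twist":[0,0,1]}
    - {"xyz":[0.002,0,-0.137],"twist":[0,0,1]}
    - {"xyz":[0.002,0,-0.137],"twist":[0,0,1]}

```text
time: 2.33
tool_pos: [0.6184, -0.3002, 0.0142]
ee_rot: [-1.569, -0.002, -1.097]
wrist_force: [1.6, -0.7, 0.0]
width: 0.094
```

Call:
step_arm:
  commands:
    - {"xyz":[0,0,0],"twist":[0,0,0]}
    - {"xyz":[0,0,0],"twist":[0,0,0]}
    - {"xyz":[0,0,0],"twist":[0,0,0]}
    - {"xyz":[0,0,0],"twist":[0,0,0]}
    - {"xyz":[0,0,0],"twist":[0,0,0]}
    - {"xyz":[0,0,0],"twist":[0,0,0]}
    - {"xyz":[0,0,0],"twist":[0,0,0]}
    - {"xyz":[0,0,0],"twist":[0,0,0]}
  fingers: 200

```text
time: 3.0
tool_pos: [0.6176, -0.2997, 0.0125]
ee_rot: [-1.571, -0.0, -1.097]
wrist_force: [0.3, -0.0, 0.2]
width: 0.0514
```

Call:
step_arm:
  commands:
    - {"xyz":[0,0,0.03],"twist":[0,0,0]}
    - {"xyz":[0,0,0.065],"twist":[0,0,0]}
    - {"xyz":[-0.001,0.01,0.1],"twist":[0,0,7]}
    - {"xyz":[-0.004,0.03,0.125],"twist":[0,0,14]}
    - {"xyz":[-0.008,0.055,0.14],"twist":[0,0,21]}
    - {"xyz":[-0.012,0.08,0.147],"twist":[0,0,28]}
    - {"xyz":[-0.016,0.105,0.147],"twist":[0,0,35]}
    - {"xyz":[-0.02,0.13,0.147],"twist":[0,0,42]}
    - {"xyz":[-0.024,0.155,0.147],"twist":[0,0,49]}
    - {"xyz":[-0.028,0.175,0.147],"twist":[0,0,56]}
    - {"xyz":[-0.031,0.19,0.147],"twist":[0,0,63]}
    - {"xyz":[-0.034,0.2,0.147],"twist":[0,0,70]}

```text
time: 4.0
tool_pos: [0.5829, -0.0976, 0.159]
ee_rot: [-1.57, 0.001, 0.133]
wrist_force: [0.1, -0.0, -1.1]
width: 0.0509
```

Call:
step_arm:
  commands:
    - {"xyz":[0,0,0],"twist":[0,0,0]}
    - {"xyz":[0,0,0],"twist":[0,0,0]}
    - {"xyz":[0,0,0],"twist":[0,0,0]}
    - {"xyz":[0,0,0],"twist":[0,0,0]}

```text
time: 4.33
tool_pos: [0.5837, -0.1005, 0.1592]
ee_rot: [-1.571, 0.0, 0.122]
wrist_force: [-0.1, -0.5, -1.8]
width: 0.0508
```

```bash
python3 - <<'E'
from h import *
snap('wrist','w3'); o=robot.get_obs(); print({k:np.round(v,4).tolist() for k,v in o.items()})
E
```

```text
{'time': 4.3833, 'joint_positions': [-0.2662, 0.1972, 1.3543, -0.0002, 1.5903, -0.3888], 'qvel': [-0.0008, 0.0007, -0.0001, 0.0027, 0.0011, -0.0063], 'joint_torque': [0.1738, -39.3223, -30.6564, 0.0689, 0.048, 0.0101], 'tool_pos': [0.5837, -0.1005, 0.1592], 'ee_rot': [-1.5709, 0.0003, 0.1227], 'wrist_force': [-0.8282, -0.3305, -1.3476], 'wrist_torque': [-0.0804, -0.0345, 0.029], 'width': 0.0512}
```

View pics/w3.png

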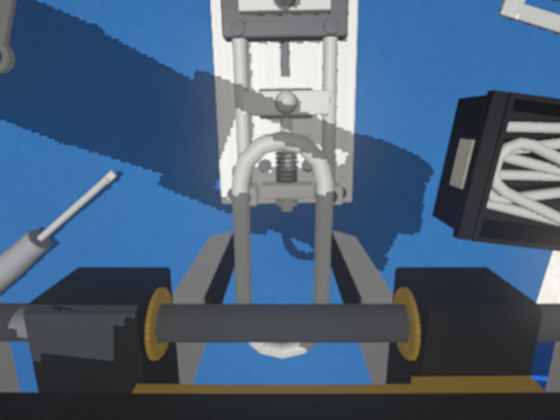

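The link is held and runs from about v=134 at its far end to about 350. The anchor post's top is at about (287,102), and the hook post is at the upper edge near (286,2).

```bash
python3 - <<'E'
from h import *
crop('w3',210,360,0,260,2.3,'c_w3')
z=load('w3')
for n,u,v in [('anchor',287,102),('hook',286,3)]:
    print(n,px(z,u,v),atz(z,u,v,.085))
print('link depth pts',[np.round(px(z,u,v),4).tolist() for u,v in[(285,140),(245,170),(325,170),(242,210),(325,210),(242,240),(324,240)]])
for u,v in [(285,140),(242,240),(324,240)]: 
    print(np.round(px(z,u,v,),4))
print(proj(z,[.5837,-.1005,.1592]))
# jig base plate edges at v=150..200 (z~?)
for v in(60,120,190): 
  row=z['p'][v,:,0].astype(int); print(v,row[205:240].tolist(),row[335:365].tolist())
E
```

```text
anchor [ 0.57751762 -0.02202764  0.08703116] [ 0.57753122 -0.02192502  0.085     ]
hook [0.56841613 0.04685102 0.05609302] [0.56920165 0.03831046 0.085     ]
link depth pts [[0.5783, -0.0433, 0.1589], [0.5605, -0.0603, 0.1587], [0.5998, -0.0554, 0.1585], [0.561, -0.0808, 0.1585], [0.6027, -0.0753, 0.1599], [0.5627, -0.0964, 0.1596], [0.6046, -0.0912, 0.1596]]
[ 0.5783 -0.0433  0.1589]
[ 0.5627 -0.0964  0.1596]
[ 0.6046 -0.0912  0.1596]
[281.49102854 251.83230709]
60 [70, 73, 72, 72, 74, 72, 72, 103, 178, 226, 242, 244, 243, 241, 242, 243, 244, 245, 245, 245, 244, 242, 241, 242, 245, 247, 245, 231, 201, 184, 192, 200, 206, 213, 217] [175, 178, 210, 234, 240, 238, 238, 239, 240, 238, 237, 237, 238, 239, 239, 240, 240, 240, 239, 231, 208, 161, 97, 60, 63, 65, 61, 64, 60, 64]
120 [57, 59, 59, 60, 61, 57, 60, 61, 61, 61, 67, 89, 124, 144, 151, 151, 153, 151, 152, 153, 154, 154, 153, 153, 151, 151, 152, 159, 186, 209, 207, 189, 188, 197, 205] [180, 208, 234, 242, 242, 240, 239, 239, 238, 237, 238, 240, 241, 241, 242, 243, 241, 235, 220, 183, 124, 79, 75, 77, 77, 74, 78, 74, 75, 73]
190 [57, 58, 57, 57, 55, 58, 55, 59, 58, 58, 59, 58, 58, 63, 88, 148, 204, 233, 243, 245, 246, 245, 231, 197, 153, 129, 141, 167, 185, 194, 198, 203, 207, 209, 210] [139, 150, 152, 152, 151, 150, 146, 127, 94, 77, 97, 127, 144, 150, 150, 147, 132, 102, 65, 48, 49, 51, 47, 49, 44, 47, 46, 48, 48, 48]
```

View pics/c_w3.png

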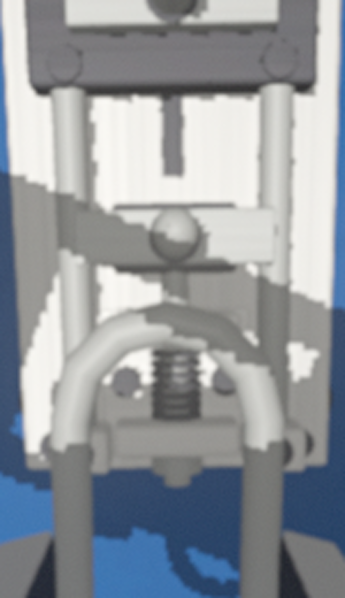

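Call:
step_arm:
  commands:
    - {"xyz":[-0.003,0.02,0],"twist":[0,0,0.8]}
    - {"xyz":[-0.006,0.045,0],"twist":[0,0,0.8]}
    - {"xyz":[-0.009,0.07,0],"twist":[0,0,0.8]}
    - {"xyz":[-0.012,0.095,-0.01],"twist":[0,0,0.8]}
    - {"xyz":[-0.0135,0.11,-0.025],"twist":[0,0,0.8]}
    - {"xyz":[-0.014,0.115,-0.037],"twist":[0,0,0.8]}
    - {"xyz":[-0.014,0.1155,-0.042],"twist":[0,0,0.8]}
    - {"xyz":[-0.014,0.1155,-0.042],"twist":[0,0,0.8]}
    - {"xyz":[-0.014,0.1155,-0.042],"twist":[0,0,0.8]}
    - {"xyz":[-0.014,0.1155,-0.042],"twist":[0,0,0.8]}
    - {"xyz":[-0.014,0.1155,-0.042],"twist":[0,0,0.8]}

```text
time: 5.3
tool_pos: [0.5704, 0.0148, 0.1185]
ee_rot: [-1.571, -0.002, 0.138]
wrist_force: [-0.4, -0.4, -1.7]
width: 0.0509
```

```bash
python3 - <<'E'
from h import *
o=robot.get_obs();snap('wrist','w4'); snap('scene','s4');snap('top','t4'); print({k:np.round(o[k],4).tolist() for k in('time','tool_pos','ee_rot','wrist_force')})
crop('w4',200,370,0,270,2.2,'c_w4');crop('s4',270,480,150,310,3.5,'c_s4');crop('t4',140,295,120,235,5,'c_t4')
E
```

```text
{'time': 5.3, 'tool_pos': [0.5704, 0.0148, 0.1185], 'ee_rot': [-1.5714, -0.0018, 0.1375], 'wrist_force': [-0.3882, -0.3689, -1.7032]}
```

View pics/c_w4.png

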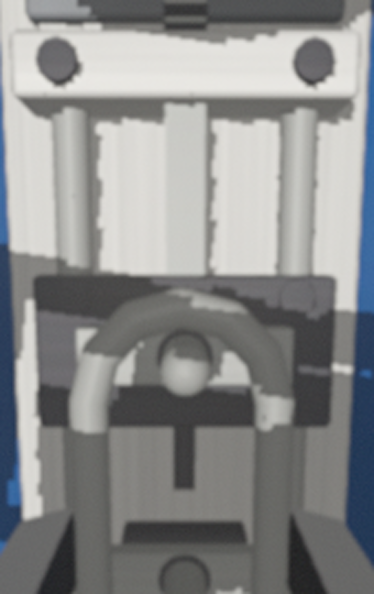

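View pics/c_s4.png

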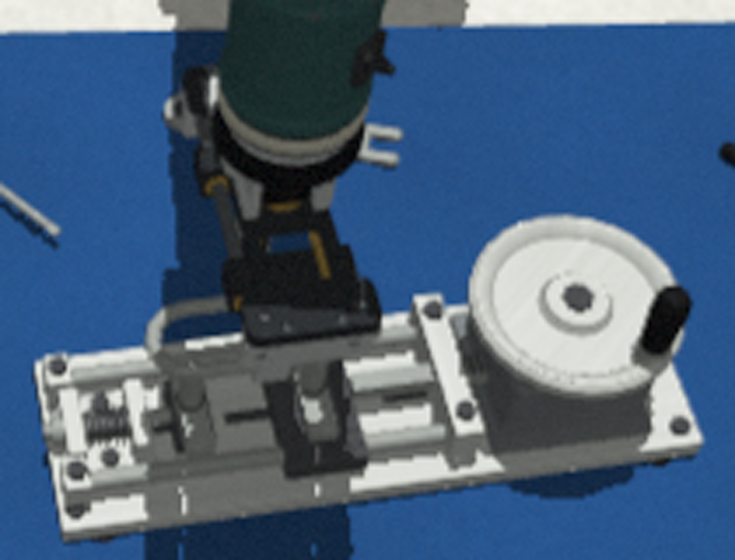

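View pics/c_t4.png

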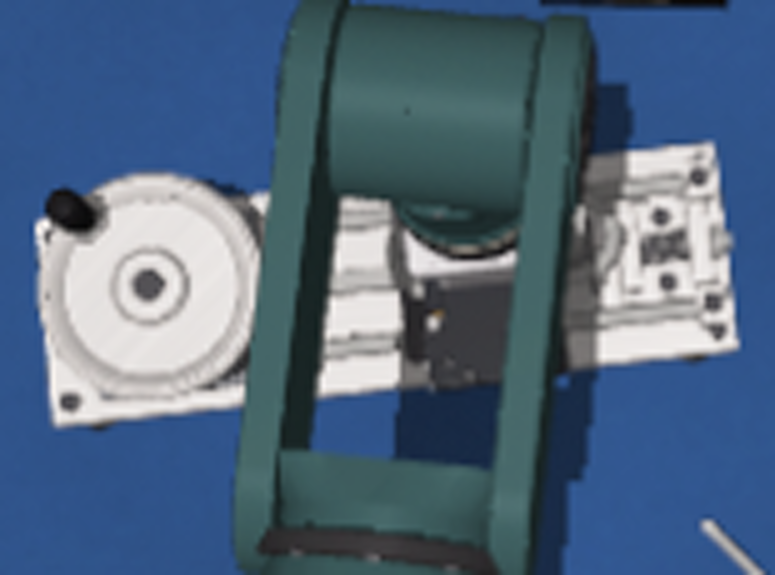

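Both posts line up between the bars in the wrist view, with the hook post at (284.5,165) and the anchor at (284,262). I'll work out the exact offsets.

```bash
python3 - <<'E'
from h import *
z=load('w4')
# flat tops: estimate centre of top cap
A=atz(z,284.1,262,.085); H=atz(z,284.5,165,.085)
print('A',A,px(z,284.1,260)); print('H',H,px(z,284.5,166)); print('mid',(A+H)/2,'d',np.linalg.norm(A-H), np.degrees(np.arctan2(*(H-A)[1::-1])))
T=np.array([.5704,.0148,.1185]); th=.1375; ax=np.array([-np.sin(th),np.cos(th),0])
for s in(.064,): 
  print('pred far end px',proj(z,T+ax*.0595-[0,0,.005]), 'bars',proj(z,T+ax*.03+[.0237,0,-.005]),proj(z,T+ax*.03-[.0237,0,.005]))
E
```

```text
A [ 0.57476772 -0.00455445  0.085     ] [ 0.57619727 -0.01341454  0.06013636]
H [0.56647986 0.05579878 0.085     ] [0.56654528 0.05529815 0.08565312]
mid [0.57062379 0.02562216 0.085     ] d 0.06091962829300323 97.81909952895442
pred far end px [281.58041214 135.17196577] bars [326.90225906 199.70335335] [235.72183993 187.23769177]
```

```bash
python3 - <<'E'
from h import *
z=load('w4')
print(proj(z,[.5755,-.0215,.085]),proj(z,[.565,.0545,.085]))
E0=atz(z,283.5,141,.1135); print('arch',E0, px(z,283.5,141)); 
# outer edge at v?
for v in range(126,156,2): print(v,z['p'][v,283].tolist(),round(float(px(z,283,v)[2]),4),round(float(px(z,283,v)[1]),4))
E
```

```text
[281.52340786 286.67925978] [281.69515717 166.83818999]
arch [0.56358356 0.07104937 0.1135    ] [0.56351193 0.07134828 0.11888801]
126 [113, 112, 112] 0.0378 0.0771
128 [112, 111, 112] 0.0396 0.0758
130 [115, 114, 113] 0.0374 0.0744
132 [150, 150, 146] 0.1168 0.0755
134 [146, 144, 140] 0.1159 0.0745
136 [112, 112, 109] 0.1194 0.0737
138 [116, 115, 112] 0.1191 0.0727
140 [115, 116, 113] 0.1183 0.0718
142 [109, 110, 105] 0.1196 0.0709
144 [105, 105, 102] 0.1193 0.0699
146 [104, 104, 100] 0.1172 0.0688
148 [93, 94, 91] 0.1156 0.0678
150 [75, 74, 73] 0.0495 0.0615
152 [83, 82, 80] 0.0506 0.0602
154 [93, 93, 91] 0.062 0.0599
```

Call:
step_arm:
  commands:
    - {"xyz":[0.001,0.004,0],"twist":[0,0,0]}
    - {"xyz":[0.001,0.004,-0.008],"twist":[0,0,0]}
    - {"xyz":[0.001,0.004,-0.016],"twist":[0,0,0]}
    - {"xyz":[0.001,0.004,-0.024],"twist":[0,0,0]}
    - {"xyz":[0.001,0.004,-0.032],"twist":[0,0,0]}
    - {"xyz":[0.001,0.004,-0.032],"twist":[0,0,0]}

```text
time: 5.95
tool_pos: [0.5687, 0.02, 0.0823]
ee_rot: [-1.57, 0.005, 0.139]
wrist_force: [-0.3, 0.5, -1.6]
width: 0.0508
```

```bash
python3 - <<'E'
from h import *
o=robot.get_obs();snap('wrist','w5'); print({k:np.round(o[k],4).tolist() for k in('time','tool_pos','ee_rot','wrist_force')})
crop('w5',200,370,60,270,2.8,'c_w5')
E
```

```text
{'time': 5.95, 'tool_pos': [0.5687, 0.02, 0.0823], 'ee_rot': [-1.5698, 0.0053, 0.1392], 'wrist_force': [-0.3345, 0.4729, -1.6185]}
```

View pics/c_w5.png

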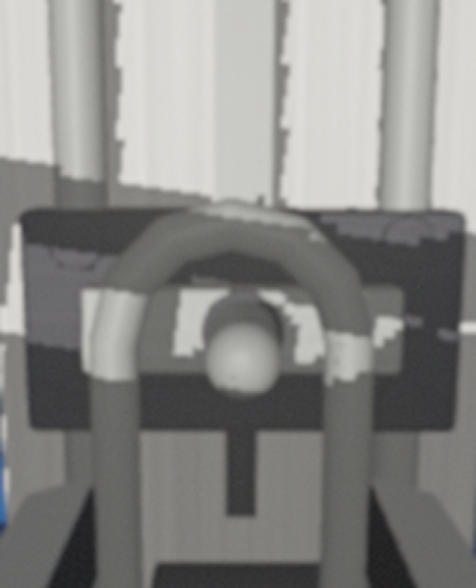

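The hook post, with its top at crop (243,358), is inside the loop and clear all round. No contact force shows, so I'll go on down.

Call:
step_arm:
  commands:
    - {"xyz":[0.001,0,-0.007],"twist":[0,0,0]}
    - {"xyz":[0.001,0,-0.014],"twist":[0,0,0]}
    - {"xyz":[0.001,0,-0.02],"twist":[0,0,0]}
    - {"xyz":[0.001,0,-0.025],"twist":[0,0,0]}
    - {"xyz":[0.001,0,-0.027],"twist":[0,0,0]}
    - {"xyz":[0.001,0,-0.027],"twist":[0,0,0]}
    - {"xyz":[0.001,0,-0.027],"twist":[0,0,0]}

```text
time: 6.58
tool_pos: [0.5717, 0.0199, 0.0585]
ee_rot: [-1.571, -0.0, 0.139]
wrist_force: [-0.1, -0.1, -1.0]
width: 0.0509
```

```bash
python3 - <<'E'
from h import *
o=robot.get_obs();snap('wrist','w6'); snap('scene','s6'); print({k:np.round(o[k],4).tolist() for k in('time','tool_pos','ee_rot','wrist_force')})
crop('w6',200,370,60,270,2.8,'c_w6');crop('s6',270,400,170,310,4,'c_s6')
E
```

```text
{'time': 6.5833, 'tool_pos': [0.5717, 0.0199, 0.0585], 'ee_rot': [-1.5708, -0.0003, 0.1391], 'wrist_force': [-0.0887, -0.061, -1.0082]}
```

View pics/c_w6.png

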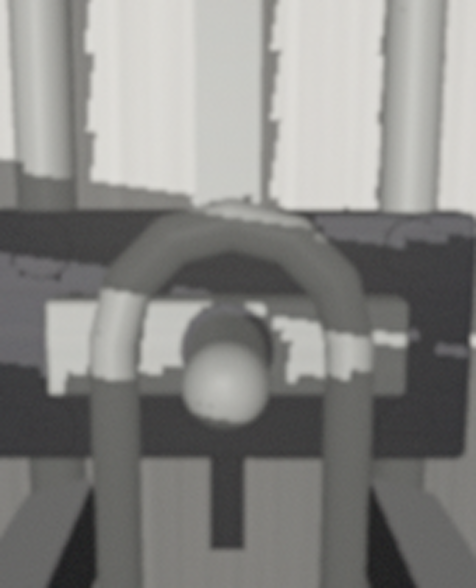

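View pics/c_s6.png

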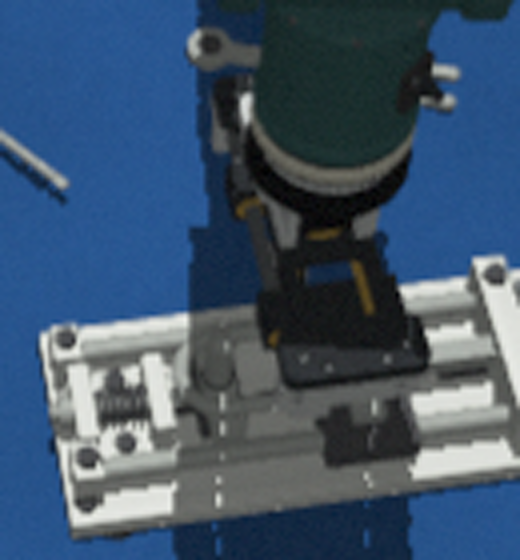

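Call:
step_arm:
  commands:
    - {"xyz":[0,0,-0.001],"twist":[0,0,0]}
    - {"xyz":[0,0,-0.001],"twist":[0,0,0]}
    - {"xyz":[0,0,-0.001],"twist":[0,0,0]}
    - {"xyz":[0,0,-0.001],"twist":[0,0,0]}
    - {"xyz":[0,0,-0.001],"twist":[0,0,0]}
    - {"xyz":[0,0,-0.001],"twist":[0,0,0]}
    - {"xyz":[0,0,-0.001],"twist":[0,0,0]}
  fingers: 0

```text
time: 7.27
tool_pos: [0.5716, 0.0199, 0.0576]
ee_rot: [-1.571, -0.0, 0.139]
wrist_force: [0.3, 0.8, 0.4]
width: 0.0926
```

Call:
step_arm:
  commands:
    - {"xyz":[0,0,0.015],"twist":[0,0,0]}
    - {"xyz":[0,0,0.035],"twist":[0,0,0]}
    - {"xyz":[0,0,0.065],"twist":[0,0,0]}
    - {"xyz":[0,0,0.1],"twist":[0,0,0]}
    - {"xyz":[0,-0.01,0.135],"twist":[0,0,0]}
    - {"xyz":[0,-0.03,0.155],"twist":[0,0,0]}
    - {"xyz":[0,-0.05,0.16],"twist":[0,0,0]}
    - {"xyz":[0,-0.05,0.16],"twist":[0,0,0]}
    - {"xyz":[0,-0.05,0.16],"twist":[0,0,0]}

```text
time: 8.02
tool_pos: [0.5717, -0.0307, 0.2179]
ee_rot: [-1.571, -0.001, 0.137]
wrist_force: [-0.4, 0.0, -0.5]
width: 0.0941
```

```bash
python3 - <<'E'
from h import *
o=robot.get_obs();snap('wrist','w7'); snap('scene','s7'); print({k:np.round(o[k],4).tolist() for k in('time','tool_pos','ee_rot','wrist_force')})
crop('s7',270,480,170,310,3.8,'c_s7')
E
```

```text
{'time': 8.0167, 'tool_pos': [0.5717, -0.0307, 0.2179], 'ee_rot': [-1.5706, -0.001, 0.1375], 'wrist_force': [-0.4259, 0.0122, -0.4573]}
```

View pics/w7.png

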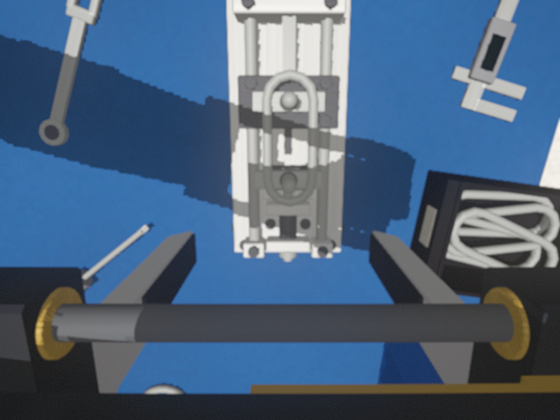

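View pics/c_s7.png

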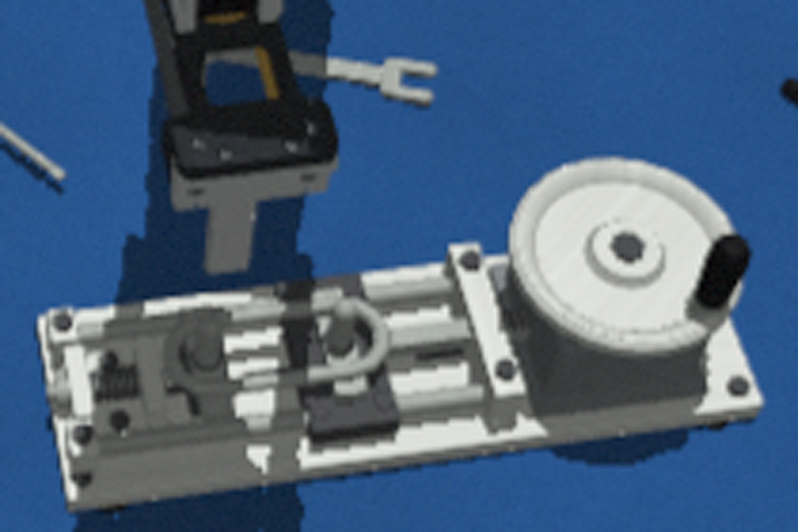

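The link now lies flat over both posts. In the wrist view the hook post is at (289,101) and the anchor at (289,180), both inside the loop. Next I'll go to the crank with the jaws turned along the tangent.

Call:
step_arm:
  commands:
    - {"xyz":[0,0.02,0.01],"twist":[0,0,7]}
    - {"xyz":[0,0.045,0.02],"twist":[0,0,14]}
    - {"xyz":[0,0.07,0.022],"twist":[0,0,21]}
    - {"xyz":[0,0.095,0.022],"twist":[0,0,28]}
    - {"xyz":[0,0.12,0.022],"twist":[0,0,35]}
    - {"xyz":[0,0.145,0.022],"twist":[0,0,42]}
    - {"xyz":[0,0.17,0.022],"twist":[0,0,49]}
    - {"xyz":[0,0.195,0.022],"twist":[0,0,56]}
    - {"xyz":[0.002,0.215,0.022],"twist":[0,0,63]}
    - {"xyz":[0.004,0.235,0.022],"twist":[0,0,70]}
    - {"xyz":[0.006,0.25,0.022],"twist":[0,0,77]}
    - {"xyz":[0.006,0.26,0.022],"twist":[0,0,84]}

```text
time: 9.12
tool_pos: [0.5765, 0.2327, 0.2375]
ee_rot: [-1.568, -0.0, 1.614]
wrist_force: [-0.1, -0.0, 0.3]
width: 0.0945
```

Call:
step_arm:
  commands:
    - {"xyz":[0,0.005,0],"twist":[0,0,7]}
    - {"xyz":[0,0.01,0],"twist":[0,0,14]}
    - {"xyz":[0,0.01,0],"twist":[0,0,21]}
    - {"xyz":[0,0.01,0],"twist":[0,0,28]}
    - {"xyz":[0,0.01,0],"twist":[0,0,35]}
    - {"xyz":[0,0.01,0],"twist":[0,0,42]}
    - {"xyz":[0,0.01,0],"twist":[0,0,45]}
    - {"xyz":[0,0.01,0],"twist":[0,0,45]}
    - {"xyz":[0,0.01,0],"twist":[0,0,45]}
    - {"xyz":[0,0.01,0],"twist":[0,0,45]}

```text
time: 9.95
tool_pos: [0.5771, 0.2404, 0.2386]
ee_rot: [-1.57, -0.001, 2.39]
wrist_force: [-0.5, -0.3, -0.0]
width: 0.0936
```

```bash
python3 - <<'E'
from h import *
o=robot.get_obs();snap('wrist','w8'); print({k:np.round(o[k],4).tolist() for k in('time','tool_pos','ee_rot','wrist_force','wrist_torque','joint_positions')})
z=load('w7')
for u,v in[(267,130),(313,130),(290,77),(267,105),(289,199),(265,170)]: print(np.round(px(z,u,v),4))
E
```

```text
{'time': 9.95, 'tool_pos': [0.5771, 0.2404, 0.2386], 'ee_rot': [-1.5695, -0.001, 2.3902], 'wrist_force': [-0.5048, -0.3026, -0.0174], 'wrist_torque': [0.1205, -0.1609, 0.0438], 'joint_positions': [0.3039, 0.2551, 1.1283, 0.0003, 1.7598, -2.0863]}
[0.5503 0.0249 0.0575]
[0.5926 0.0309 0.0574]
[0.5647 0.0743 0.0553]
[0.5474 0.0471 0.0581]
[ 0.58   -0.0378  0.0548]
[ 0.5532 -0.0124  0.0574]
```

View pics/w8.png

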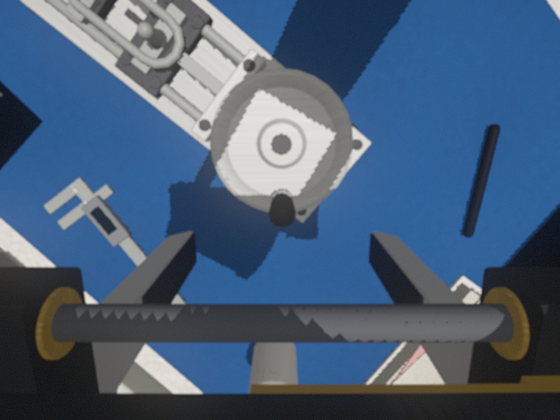

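The hub is at (282,144) and the black handle's top at about (282,211), close to the jaws' centre line.

```bash
python3 - <<'E'
from h import *
crop('w8',200,370,60,240,3.3,'c_w8')
z=load('w8')
H=atz(z,282,144,.106); print('hub',H,px(z,282,150))
for v in range(190,232,3): print(v,np.round(px(z,282,v),4), z['p'][v,282].tolist())
E
```

```text
hub [0.54506598 0.20550173 0.106     ] [0.54845252 0.20913471 0.10778248]
190 [0.5726 0.2351 0.105 ] [162, 161, 158]
193 [0.5736 0.2361 0.1112] [116, 115, 113]
196 [0.5724 0.2348 0.1323] [61, 60, 59]
199 [0.5722 0.2345 0.1449] [59, 59, 60]
202 [0.5725 0.2349 0.153 ] [56, 57, 56]
205 [0.5736 0.236  0.1562] [56, 57, 58]
208 [0.5747 0.2373 0.1587] [55, 56, 56]
211 [0.5759 0.2386 0.1607] [53, 53, 54]
214 [0.5775 0.2403 0.1606] [52, 50, 54]
217 [0.5793 0.2422 0.1595] [49, 51, 54]
220 [0.5808 0.2438 0.1597] [45, 46, 51]
223 [0.5823 0.2455 0.16  ] [43, 43, 49]
226 [0.5844 0.2477 0.1576] [43, 47, 59]
229 [0.619  0.285  0.0033] [42, 61, 90]
```

View pics/c_w8.png

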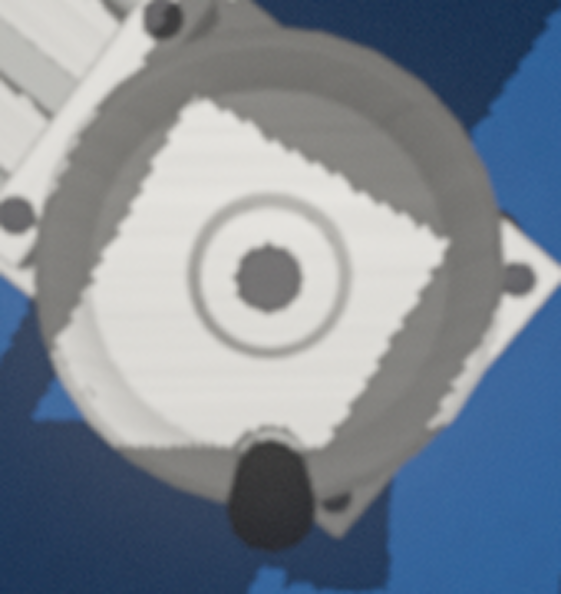

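Call:
step_arm:
  commands:
    - {"xyz":[0.0005,0.0015,-0.025],"twist":[0,0,0]}
    - {"xyz":[0.0005,0.0015,-0.05],"twist":[0,0,0]}
    - {"xyz":[0.0005,0.0015,-0.075],"twist":[0,0,0]}
    - {"xyz":[0.0005,0.0015,-0.095],"twist":[0,0,0]}
    - {"xyz":[0.0005,0.0015,-0.105],"twist":[0,0,0]}
    - {"xyz":[0.0005,0.0015,-0.109],"twist":[0,0,0]}
    - {"xyz":[0.0005,0.0015,-0.109],"twist":[0,0,0]}
    - {"xyz":[0.0005,0.0015,-0.109],"twist":[0,0,0]}

```text
time: 10.67
tool_pos: [0.5788, 0.2416, 0.1319]
ee_rot: [-1.573, 0.001, 2.39]
wrist_force: [0.2, -0.1, 0.4]
width: 0.0943
```

Call:
step_arm:
  commands:
    - {"xyz":[0,0,0],"twist":[0,0,0]}
    - {"xyz":[0,0,0],"twist":[0,0,0]}
    - {"xyz":[0,0,0],"twist":[0,0,0]}
    - {"xyz":[0,0,0],"twist":[0,0,0]}
    - {"xyz":[0,0,0],"twist":[0,0,0]}
    - {"xyz":[0,0,0],"twist":[0,0,0]}
    - {"xyz":[0,0,0],"twist":[0,0,0]}
    - {"xyz":[0,0,0],"twist":[0,0,0]}
    - {"xyz":[0,0,0],"twist":[0,0,0]}
  fingers: 255

```text
time: 11.42
tool_pos: [0.5781, 0.2414, 0.1305]
ee_rot: [-1.571, -0.0, 2.391]
wrist_force: [-0.0, -0.2, 0.3]
width: 0.0378
```

```bash
cat >> h.py <<'E'
HUB=np.array([.5446,.2050])
def st(hub=HUB):
    o=robot.get_obs(); p=o['tool_pos']; d=p[:2]-hub; a=np.degrees(np.arctan2(d[1],d[0])); r=np.hypot(*d)
    e=d/r; t=np.array([e[1],-e[0]]); f=o['wrist_force']
    print('t',round(float(o['time']),2),'pos',np.round(p,4),'yaw',np.round(np.degrees(o['ee_rot'][2]),1),'ang',round(a,1),'r',round(r*1000,1),'F',np.round(f,2),'tang resist',round(-f[:2]@t,2),'rad',round(f[:2]@e,2),'w',round(float(o['width']),4),'q6',round(float(o['joint_positions'][5]),2))
def plan(c0,a0,step,n,rot,hub=HUB,r=.05):
    # c0: commanded TCP xy now
    out=[]
    for k in range(1,n+1):
        a=np.radians(a0-k*step); X=hub+r*np.array([np.cos(a),np.sin(a)])-np.array(c0)
        out.append('{"xyz": [%.4f, %.4f, 0], "twist": [0, 0, %g]}'%(X[0],X[1],-rot*k))
    print(', '.join(out)); print('end cmd',np.round(np.array(c0)+X,4),'ang',a0-n*step)
E
python3 - <<'E'
from h import *
st(); plan((.5785,.241),47.2,2.5,12,2.5)
E
```

```text
t 11.42 pos [0.5781 0.2414 0.1305] yaw 137.0 ang 47.4 r 49.4 F [-0.04 -0.16  0.31] tang resist -0.08 rad -0.15 w 0.0378 q6 -2.09
{"xyz": [0.0016, -0.0008, 0], "twist": [0, 0, -2.5]}, {"xyz": [0.0031, -0.0024, 0], "twist": [0, 0, -5]}, {"xyz": [0.0046, -0.0041, 0], "twist": [0, 0, -7.5]}, {"xyz": [0.0059, -0.0058, 0], "twist": [0, 0, -10]}, {"xyz": [0.0072, -0.0075, 0], "twist": [0, 0, -12.5]}, {"xyz": [0.0084, -0.0094, 0], "twist": [0, 0, -15]}, {"xyz": [0.0095, -0.0112, 0], "twist": [0, 0, -17.5]}, {"xyz": [0.0106, -0.0131, 0], "twist": [0, 0, -20]}, {"xyz": [0.0115, -0.0151, 0], "twist": [0, 0, -22.5]}, {"xyz": [0.0124, -0.0171, 0], "twist": [0, 0, -25]}, {"xyz": [0.0132, -0.0191, 0], "twist": [0, 0, -27.5]}, {"xyz": [0.0139, -0.0212, 0], "twist": [0, 0, -30]}
end cmd [0.5924 0.2198] ang 17.200000000000003
```

Call:
step_arm:
  commands:
    - {"xyz":[0,0,0],"twist":[0,0,0]}
    - {"xyz":[0,0,0],"twist":[0,0,0]}
    - {"xyz":[0,0,0],"twist":[0,0,0]}
    - {"xyz":[0,0,0],"twist":[0,0,0]}
    - {"xyz":[0,0,0],"twist":[0,0,0]}

```text
time: 11.83
tool_pos: [0.5782, 0.2413, 0.1305]
ee_rot: [-1.571, 0.0, 2.391]
wrist_force: [-0.1, -0.3, 0.5]
width: 0.0195
```

```bash
python3 - <<'E'
from h import *
st()
E
```

```text
t 11.83 pos [0.5782 0.2413 0.1305] yaw 137.0 ang 47.2 r 49.4 F [-0.1  -0.32  0.52] tang resist -0.15 rad -0.3 w 0.0195 q6 -2.09
```

Gripped at 19.5 mm with almost no side load. Winding clockwise now.

Call:
step_arm:
  commands:
    - {"xyz":[0.0016,-0.0013,0],"twist":[0,0,-2.5]}
    - {"xyz":[0.0031,-0.0026,0],"twist":[0,0,-5]}
    - {"xyz":[0.0046,-0.0041,0],"twist":[0,0,-7.5]}
    - {"xyz":[0.0059,-0.0058,0],"twist":[0,0,-10]}
    - {"xyz":[0.0072,-0.0075,0],"twist":[0,0,-12.5]}
    - {"xyz":[0.0084,-0.0094,0],"twist":[0,0,-15]}
    - {"xyz":[0.0095,-0.0112,0],"twist":[0,0,-17.5]}
    - {"xyz":[0.0106,-0.0131,0],"twist":[0,0,-20]}
    - {"xyz":[0.0115,-0.0151,0],"twist":[0,0,-22.5]}
    - {"xyz":[0.0124,-0.0171,0],"twist":[0,0,-25]}
    - {"xyz":[0.0132,-0.0191,0],"twist":[0,0,-27.5]}
    - {"xyz":[0.0139,-0.0212,0],"twist":[0,0,-30]}

```text
time: 12.83
tool_pos: [0.59, 0.2248, 0.1305]
ee_rot: [-1.57, -0.009, 1.868]
wrist_force: [-3.6, 10.0, 0.3]
width: 0.0194
```

```bash
python3 - <<'E'
from h import *
st(); plan((.5924,.2198),17.2,2.5,12,2.5)
E
```

```text
t 12.83 pos [0.59   0.2248 0.1305] yaw 107.0 ang 23.6 r 49.5 F [-3.62  9.97  0.29] tang resist 10.59 rad 0.68 w 0.0194 q6 -1.6
{"xyz": [0.0006, -0.0021, 0], "twist": [0, 0, -2.5]}, {"xyz": [0.0011, -0.0042, 0], "twist": [0, 0, -5]}, {"xyz": [0.0015, -0.0064, 0], "twist": [0, 0, -7.5]}, {"xyz": [0.0018, -0.0085, 0], "twist": [0, 0, -10]}, {"xyz": [0.0020, -0.0107, 0], "twist": [0, 0, -12.5]}, {"xyz": [0.0022, -0.0129, 0], "twist": [0, 0, -15]}, {"xyz": [0.0022, -0.0151, 0], "twist": [0, 0, -17.5]}, {"xyz": [0.0021, -0.0172, 0], "twist": [0, 0, -20]}, {"xyz": [0.0020, -0.0194, 0], "twist": [0, 0, -22.5]}, {"xyz": [0.0017, -0.0216, 0], "twist": [0, 0, -25]}, {"xyz": [0.0014, -0.0237, 0], "twist": [0, 0, -27.5]}, {"xyz": [0.0010, -0.0259, 0], "twist": [0, 0, -30]}
end cmd [0.5934 0.1939] ang -12.8
```

Call:
step_arm:
  commands:
    - {"xyz":[0.0006,-0.0021,0],"twist":[0,0,-2.5]}
    - {"xyz":[0.0011,-0.0042,0],"twist":[0,0,-5]}
    - {"xyz":[0.0015,-0.0064,0],"twist":[0,0,-7.5]}
    - {"xyz":[0.0018,-0.0085,0],"twist":[0,0,-10]}
    - {"xyz":[0.002,-0.0107,0],"twist":[0,0,-12.5]}
    - {"xyz":[0.0022,-0.0129,0],"twist":[0,0,-15]}
    - {"xyz":[0.0022,-0.0151,0],"twist":[0,0,-17.5]}
    - {"xyz":[0.0021,-0.0172,0],"twist":[0,0,-20]}
    - {"xyz":[0.002,-0.0194,0],"twist":[0,0,-22.5]}
    - {"xyz":[0.0017,-0.0216,0],"twist":[0,0,-25]}
    - {"xyz":[0.0014,-0.0237,0],"twist":[0,0,-27.5]}
    - {"xyz":[0.001,-0.0259,0],"twist":[0,0,-30]}

```text
time: 13.83
tool_pos: [0.5937, 0.1989, 0.1305]
ee_rot: [-1.571, -0.009, 1.344]
wrist_force: [3.9, 10.6, -3.5]
width: 0.0194
```

```bash
python3 - <<'E'
from h import *
st(); plan((.5934,.1939),-12.8,2.5,12,2.5);plan((.5934-.0110,.1939-.0218),-42.8,2.5,12,2.5)
E
```

```text
t 13.83 pos [0.5937 0.1989 0.1305] yaw 77.0 ang -7.1 r 49.4 F [ 3.92 10.58 -3.46] tang resist 10.99 rad 2.57 w 0.0194 q6 -1.12
{"xyz": [-0.0006, -0.0021, 0], "twist": [0, 0, -2.5]}, {"xyz": [-0.0012, -0.0042, 0], "twist": [0, 0, -5]}, {"xyz": [-0.0019, -0.0062, 0], "twist": [0, 0, -7.5]}, {"xyz": [-0.0027, -0.0083, 0], "twist": [0, 0, -10]}, {"xyz": [-0.0036, -0.0103, 0], "twist": [0, 0, -12.5]}, {"xyz": [-0.0046, -0.0122, 0], "twist": [0, 0, -15]}, {"xyz": [-0.0056, -0.0141, 0], "twist": [0, 0, -17.5]}, {"xyz": [-0.0068, -0.0160, 0], "twist": [0, 0, -20]}, {"xyz": [-0.0080, -0.0178, 0], "twist": [0, 0, -22.5]}, {"xyz": [-0.0093, -0.0195, 0], "twist": [0, 0, -25]}, {"xyz": [-0.0107, -0.0212, 0], "twist": [0, 0, -27.5]}, {"xyz": [-0.0121, -0.0229, 0], "twist": [0, 0, -30]}
end cmd [0.5813 0.171 ] ang -42.8
{"xyz": [-0.0026, -0.0026, 0], "twist": [0, 0, -2.5]}, {"xyz": [-0.0042, -0.0041, 0], "twist": [0, 0, -5]}, {"xyz": [-0.0059, -0.0056, 0], "twist": [0, 0, -7.5]}, {"xyz": [-0.0076, -0.0069, 0], "twist": [0, 0, -10]}, {"xyz": [-0.0093, -0.0082, 0], "twist": [0, 0, -12.5]}, {"xyz": [-0.0112, -0.0094, 0], "twist": [0, 0, -15]}, {"xyz": [-0.0130, -0.0105, 0], "twist": [0, 0, -17.5]}, {"xyz": [-0.0149, -0.0116, 0], "twist": [0, 0, -20]}, {"xyz": [-0.0169, -0.0125, 0], "twist": [0, 0, -22.5]}, {"xyz": [-0.0189, -0.0134, 0], "twist": [0, 0, -25]}, {"xyz": [-0.0209, -0.0142, 0], "twist": [0, 0, -27.5]}, {"xyz": [-0.0230, -0.0149, 0], "twist": [0, 0, -30]}
end cmd [0.5594 0.1572] ang -72.8
```

Call:
step_arm:
  commands:
    - {"xyz":[-0.0006,-0.0021,0],"twist":[0,0,-2.5]}
    - {"xyz":[-0.0012,-0.0042,0],"twist":[0,0,-5]}
    - {"xyz":[-0.0019,-0.0062,0],"twist":[0,0,-7.5]}
    - {"xyz":[-0.0027,-0.0083,0],"twist":[0,0,-10]}
    - {"xyz":[-0.0036,-0.0103,0],"twist":[0,0,-12.5]}
    - {"xyz":[-0.0046,-0.0122,0],"twist":[0,0,-15]}
    - {"xyz":[-0.0056,-0.0141,0],"twist":[0,0,-17.5]}
    - {"xyz":[-0.0068,-0.016,0],"twist":[0,0,-20]}
    - {"xyz":[-0.008,-0.0178,0],"twist":[0,0,-22.5]}
    - {"xyz":[-0.0093,-0.0195,0],"twist":[0,0,-25]}
    - {"xyz":[-0.0107,-0.0212,0],"twist":[0,0,-27.5]}
    - {"xyz":[-0.0121,-0.0229,0],"twist":[0,0,-30]}

```text
time: 14.83
tool_pos: [0.5833, 0.1745, 0.1305]
ee_rot: [-1.571, -0.009, 0.819]
wrist_force: [7.4, 7.1, -4.5]
width: 0.0192
```

```bash
python3 - <<'E'
from h import *
st(); plan((.5813,.171),-42.8,2.5,12,2.5)
E
```

```text
t 14.83 pos [0.5833 0.1745 0.1305] yaw 46.9 ang -38.3 r 49.3 F [ 7.41  7.06 -4.53] tang resist 10.14 rad 1.45 w 0.0192 q6 -0.62
{"xyz": [-0.0015, -0.0015, 0], "twist": [0, 0, -2.5]}, {"xyz": [-0.0031, -0.0030, 0], "twist": [0, 0, -5]}, {"xyz": [-0.0048, -0.0045, 0], "twist": [0, 0, -7.5]}, {"xyz": [-0.0065, -0.0058, 0], "twist": [0, 0, -10]}, {"xyz": [-0.0082, -0.0071, 0], "twist": [0, 0, -12.5]}, {"xyz": [-0.0101, -0.0083, 0], "twist": [0, 0, -15]}, {"xyz": [-0.0119, -0.0094, 0], "twist": [0, 0, -17.5]}, {"xyz": [-0.0138, -0.0105, 0], "twist": [0, 0, -20]}, {"xyz": [-0.0158, -0.0114, 0], "twist": [0, 0, -22.5]}, {"xyz": [-0.0178, -0.0123, 0], "twist": [0, 0, -25]}, {"xyz": [-0.0198, -0.0131, 0], "twist": [0, 0, -27.5]}, {"xyz": [-0.0219, -0.0138, 0], "twist": [0, 0, -30]}
end cmd [0.5594 0.1572] ang -72.8
```

Call:
step_arm:
  commands:
    - {"xyz":[-0.0015,-0.0015,0],"twist":[0,0,-2.5]}
    - {"xyz":[-0.0031,-0.003,0],"twist":[0,0,-5]}
    - {"xyz":[-0.0048,-0.0045,0],"twist":[0,0,-7.5]}
    - {"xyz":[-0.0065,-0.0058,0],"twist":[0,0,-10]}
    - {"xyz":[-0.0082,-0.0071,0],"twist":[0,0,-12.5]}
    - {"xyz":[-0.0101,-0.0083,0],"twist":[0,0,-15]}
    - {"xyz":[-0.0119,-0.0094,0],"twist":[0,0,-17.5]}
    - {"xyz":[-0.0138,-0.0105,0],"twist":[0,0,-20]}
    - {"xyz":[-0.0158,-0.0114,0],"twist":[0,0,-22.5]}
    - {"xyz":[-0.0178,-0.0123,0],"twist":[0,0,-25]}
    - {"xyz":[-0.0198,-0.0131,0],"twist":[0,0,-27.5]}
    - {"xyz":[-0.0219,-0.0138,0],"twist":[0,0,-30]}

```text
time: 15.83
tool_pos: [0.5622, 0.1593, 0.1305]
ee_rot: [-1.569, -0.009, 0.295]
wrist_force: [8.8, 4.5, -5.2]
width: 0.0198
```

```bash
python3 - <<'E'
from h import *
st(); plan((.5594,.1572),-72.8,2.5,12,2.5)
E
```

```text
t 15.83 pos [0.5622 0.1593 0.1305] yaw 16.9 ang -69.0 r 48.9 F [ 8.77  4.45 -5.22] tang resist 9.78 rad -1.01 w 0.0198 q6 -0.12
{"xyz": [-0.0021, -0.0006, 0], "twist": [0, 0, -2.5]}, {"xyz": [-0.0042, -0.0011, 0], "twist": [0, 0, -5]}, {"xyz": [-0.0064, -0.0015, 0], "twist": [0, 0, -7.5]}, {"xyz": [-0.0085, -0.0018, 0], "twist": [0, 0, -10]}, {"xyz": [-0.0107, -0.0020, 0], "twist": [0, 0, -12.5]}, {"xyz": [-0.0129, -0.0022, 0], "twist": [0, 0, -15]}, {"xyz": [-0.0151, -0.0022, 0], "twist": [0, 0, -17.5]}, {"xyz": [-0.0172, -0.0021, 0], "twist": [0, 0, -20]}, {"xyz": [-0.0194, -0.0020, 0], "twist": [0, 0, -22.5]}, {"xyz": [-0.0216, -0.0017, 0], "twist": [0, 0, -25]}, {"xyz": [-0.0237, -0.0014, 0], "twist": [0, 0, -27.5]}, {"xyz": [-0.0259, -0.0010, 0], "twist": [0, 0, -30]}
end cmd [0.5335 0.1562] ang -102.8
```

Call:
step_arm:
  commands:
    - {"xyz":[-0.0021,-0.0006,0],"twist":[0,0,-2.5]}
    - {"xyz":[-0.0042,-0.0011,0],"twist":[0,0,-5]}
    - {"xyz":[-0.0064,-0.0015,0],"twist":[0,0,-7.5]}
    - {"xyz":[-0.0085,-0.0018,0],"twist":[0,0,-10]}
    - {"xyz":[-0.0107,-0.002,0],"twist":[0,0,-12.5]}
    - {"xyz":[-0.0129,-0.0022,0],"twist":[0,0,-15]}

```text
time: 16.33
tool_pos: [0.5495, 0.1564, 0.1305]
ee_rot: [-1.568, -0.009, 0.032]
wrist_force: [9.8, 3.4, -5.9]
width: 0.0197
```

```bash
python3 - <<'E'
from h import *
st(); plan((.5465,.155),-87.8,2.5,6,2.5)
snap('scene','s9'); crop('s9',270,480,170,310,3.8,'c_s9')
E
```

```text
t 16.33 pos [0.5495 0.1564 0.1305] yaw 1.9 ang -84.2 r 48.8 F [ 9.8   3.38 -5.93] tang resist 10.09 rad -2.37 w 0.0197 q6 0.15
{"xyz": [-0.0022, 0.0000, 0], "twist": [0, 0, -2.5]}, {"xyz": [-0.0043, 0.0001, 0], "twist": [0, 0, -5]}, {"xyz": [-0.0065, 0.0002, 0], "twist": [0, 0, -7.5]}, {"xyz": [-0.0087, 0.0005, 0], "twist": [0, 0, -10]}, {"xyz": [-0.0108, 0.0008, 0], "twist": [0, 0, -12.5]}, {"xyz": [-0.0130, 0.0012, 0], "twist": [0, 0, -15]}
end cmd [0.5335 0.1562] ang -102.8
```

View pics/c_s9.png

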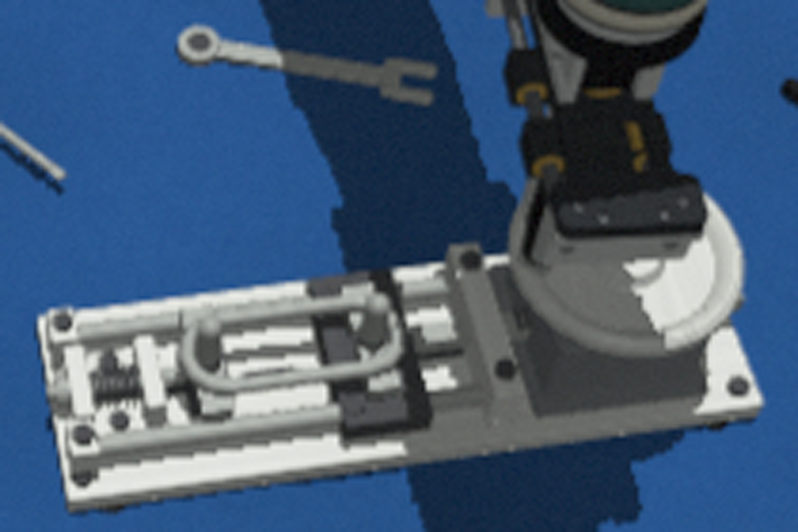

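The carriage has moved with the link lying flat on it. The hook post, at crop (375,320), is near the far end but there is still some slack at the anchor. Free effort is about 10.2 N, so I'll continue.

Call:
step_arm:
  commands:
    - {"xyz":[-0.0022,0,0],"twist":[0,0,-2.5]}
    - {"xyz":[-0.0043,0.0001,0],"twist":[0,0,-5]}
    - {"xyz":[-0.0065,0.0002,0],"twist":[0,0,-7.5]}
    - {"xyz":[-0.0087,0.0005,0],"twist":[0,0,-10]}
    - {"xyz":[-0.0108,0.0008,0],"twist":[0,0,-12.5]}
    - {"xyz":[-0.013,0.0012,0],"twist":[0,0,-15]}

```text
time: 16.88
tool_pos: [0.5368, 0.157, 0.1305]
ee_rot: [-1.567, -0.008, -0.23]
wrist_force: [10.6, 1.4, -5.9]
width: 0.0199
```

```bash
python3 - <<'E'
from h import *
st(); plan((.5335,.1562),-102.8,2.5,6,2.5)
E
```

```text
t 16.88 pos [0.5368 0.157  0.1305] yaw -13.2 ang -99.3 r 48.7 F [10.57  1.38 -5.94] tang resist 10.21 rad -3.07 w 0.0199 q6 0.41
{"xyz": [-0.0021, 0.0006, 0], "twist": [0, 0, -2.5]}, {"xyz": [-0.0042, 0.0012, 0], "twist": [0, 0, -5]}, {"xyz": [-0.0062, 0.0019, 0], "twist": [0, 0, -7.5]}, {"xyz": [-0.0083, 0.0027, 0], "twist": [0, 0, -10]}, {"xyz": [-0.0103, 0.0036, 0], "twist": [0, 0, -12.5]}, {"xyz": [-0.0122, 0.0046, 0], "twist": [0, 0, -15]}
end cmd [0.5213 0.1608] ang -117.8
```

Call:
step_arm:
  commands:
    - {"xyz":[-0.0021,0.0006,0],"twist":[0,0,-2.5]}
    - {"xyz":[-0.0042,0.0012,0],"twist":[0,0,-5]}
    - {"xyz":[-0.0062,0.0019,0],"twist":[0,0,-7.5]}
    - {"xyz":[-0.0083,0.0027,0],"twist":[0,0,-10]}
    - {"xyz":[-0.0103,0.0036,0],"twist":[0,0,-12.5]}
    - {"xyz":[-0.0122,0.0046,0],"twist":[0,0,-15]}

```text
time: 17.38
tool_pos: [0.5247, 0.1607, 0.1305]
ee_rot: [-1.567, -0.008, -0.492]
wrist_force: [9.8, -0.3, -5.5]
width: 0.0193
```

```bash
python3 - <<'E'
from h import *
st(); plan((.5213,.1608),-117.8,2.5,6,2.5)
E
```

```text
t 17.38 pos [0.5247 0.1607 0.1305] yaw -28.2 ang -114.2 r 48.5 F [ 9.84 -0.25 -5.49] tang resist 9.09 rad -3.8 w 0.0193 q6 0.69
{"xyz": [-0.0019, 0.0010, 0], "twist": [0, 0, -2.5]}, {"xyz": [-0.0038, 0.0022, 0], "twist": [0, 0, -5]}, {"xyz": [-0.0056, 0.0034, 0], "twist": [0, 0, -7.5]}, {"xyz": [-0.0073, 0.0047, 0], "twist": [0, 0, -10]}, {"xyz": [-0.0090, 0.0061, 0], "twist": [0, 0, -12.5]}, {"xyz": [-0.0107, 0.0075, 0], "twist": [0, 0, -15]}
end cmd [0.5106 0.1683] ang -132.8
```

Call:
step_arm:
  commands:
    - {"xyz":[-0.0019,0.001,0],"twist":[0,0,-2.5]}
    - {"xyz":[-0.0038,0.0022,0],"twist":[0,0,-5]}
    - {"xyz":[-0.0056,0.0034,0],"twist":[0,0,-7.5]}
    - {"xyz":[-0.0073,0.0047,0],"twist":[0,0,-10]}
    - {"xyz":[-0.009,0.0061,0],"twist":[0,0,-12.5]}
    - {"xyz":[-0.0107,0.0075,0],"twist":[0,0,-15]}

```text
time: 17.88
tool_pos: [0.5141, 0.1674, 0.1305]
ee_rot: [-1.566, -0.008, -0.754]
wrist_force: [11.2, -2.5, -5.3]
width: 0.0195
```

```bash
python3 - <<'E'
from h import *
st(); plan((.5106,.1683),-132.8,2.5,6,2.5)
snap('scene','s10'); crop('s10',270,480,170,310,3.8,'c_s10')
E
```

```text
t 17.88 pos [0.5141 0.1674 0.1305] yaw -43.2 ang -129.0 r 48.4 F [11.22 -2.5  -5.28] tang resist 10.29 rad -5.12 w 0.0195 q6 0.97
{"xyz": [-0.0015, 0.0015, 0], "twist": [0, 0, -2.5]}, {"xyz": [-0.0030, 0.0031, 0], "twist": [0, 0, -5]}, {"xyz": [-0.0045, 0.0048, 0], "twist": [0, 0, -7.5]}, {"xyz": [-0.0058, 0.0065, 0], "twist": [0, 0, -10]}, {"xyz": [-0.0071, 0.0082, 0], "twist": [0, 0, -12.5]}, {"xyz": [-0.0083, 0.0101, 0], "twist": [0, 0, -15]}
end cmd [0.5023 0.1784] ang -147.8
```

View pics/c_s10.png

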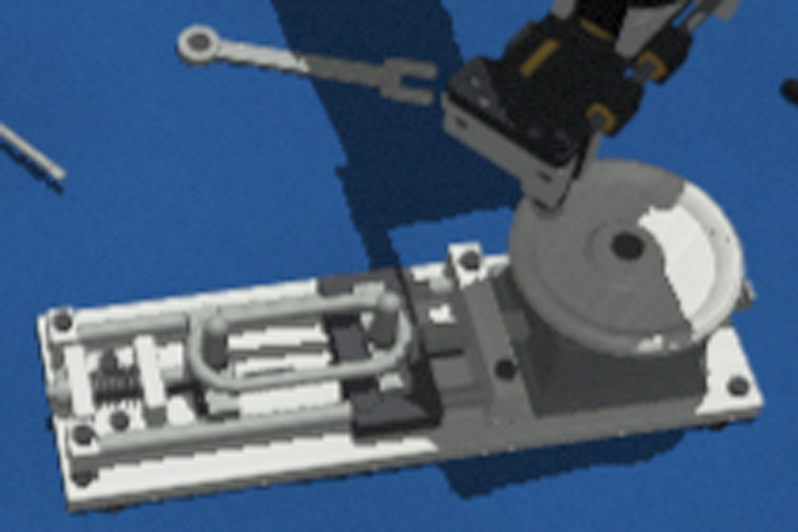

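The link has moved with the carriage and the effort is still about 10.3 N, so there is still slack. I'll continue with a slightly smaller radius to ease the radial load.

Call:
step_arm:
  commands:
    - {"xyz":[-0.0013,0.0017,0],"twist":[0,0,-2.5]}
    - {"xyz":[-0.0027,0.0034,0],"twist":[0,0,-5]}
    - {"xyz":[-0.0041,0.0051,0],"twist":[0,0,-7.5]}
    - {"xyz":[-0.0053,0.0068,0],"twist":[0,0,-10]}
    - {"xyz":[-0.0065,0.0086,0],"twist":[0,0,-12.5]}
    - {"xyz":[-0.0077,0.0104,0],"twist":[0,0,-15]}

```text
time: 18.43
tool_pos: [0.5063, 0.1756, 0.1305]
ee_rot: [-1.567, -0.01, -1.017]
wrist_force: [10.6, -8.0, -5.2]
width: 0.0198
```

```bash
python3 - <<'E'
from h import *
st(); plan((.5029,.1787),-147.8,2.5,6,2.5,r=.0493)
E
```

```text
t 18.43 pos [0.5063 0.1756 0.1305] yaw -58.3 ang -142.5 r 48.3 F [10.6  -8.03 -5.24] tang resist 12.82 rad -3.51 w 0.0198 q6 1.25
{"xyz": [-0.0011, 0.0019, 0], "twist": [0, 0, -2.5]}, {"xyz": [-0.0021, 0.0038, 0], "twist": [0, 0, -5]}, {"xyz": [-0.0031, 0.0057, 0], "twist": [0, 0, -7.5]}, {"xyz": [-0.0039, 0.0077, 0], "twist": [0, 0, -10]}, {"xyz": [-0.0047, 0.0097, 0], "twist": [0, 0, -12.5]}, {"xyz": [-0.0054, 0.0117, 0], "twist": [0, 0, -15]}
end cmd [0.4975 0.1904] ang -162.8
```

The effort has risen to 12.8 N, so the link is going taut. Small steps from here.

Call:
step_arm:
  commands:
    - {"xyz":[-0.0011,0.0019,0],"twist":[0,0,-2.5]}
    - {"xyz":[-0.0021,0.0038,0],"twist":[0,0,-5]}

```text
time: 18.6
tool_pos: [0.5044, 0.1783, 0.1305]
ee_rot: [-1.567, -0.012, -1.105]
wrist_force: [10.7, -11.7, -3.8]
width: 0.0192
```

```bash
python3 - <<'E'
from h import *
st(); plan((.5008,.1825),-152.8,2.5,3,2.5,r=.0493)
E
```

```text
t 18.6 pos [0.5044 0.1783 0.1305] yaw -63.3 ang -146.4 r 48.3 F [ 10.71 -11.66  -3.8 ] tang resist 15.64 rad -2.47 w 0.0192 q6 1.35
{"xyz": [-0.0010, 0.0019, 0], "twist": [0, 0, -2.5]}, {"xyz": [-0.0018, 0.0039, 0], "twist": [0, 0, -5]}, {"xyz": [-0.0026, 0.0059, 0], "twist": [0, 0, -7.5]}
end cmd [0.4982 0.1884] ang -160.3
```

It reads 15.6 N now, about 5.3 N above free. I'll ease the command back slightly to stop the creep, then read again.

Call:
step_arm:
  commands:
    - {"xyz":[0.0008,-0.0014,0],"twist":[0,0,0]}
    - {"xyz":[0.0008,-0.0014,0],"twist":[0,0,0]}

```text
time: 18.77
tool_pos: [0.5043, 0.1784, 0.1305]
ee_rot: [-1.567, -0.008, -1.102]
wrist_force: [8.7, -6.5, -4.9]
width: 0.0192
```

```bash
python3 - <<'E'
from h import *
st()
for i in range(5):
    robot.snapshot('scene'); st()
E
```

```text
t 18.77 pos [0.5043 0.1784 0.1305] yaw -63.2 ang -146.6 r 48.3 F [ 8.73 -6.54 -4.86] tang resist 10.27 rad -3.69 w 0.0192 q6 1.34
t 18.82 pos [0.5043 0.1784 0.1305] yaw -63.2 ang -146.6 r 48.3 F [ 7.78 -6.13 -4.04] tang resist 9.41 rad -3.12 w 0.0197 q6 1.34
t 18.87 pos [0.5043 0.1784 0.1305] yaw -63.1 ang -146.6 r 48.3 F [ 7.94 -6.71 -3.75] tang resist 9.97 rad -2.93 w 0.0194 q6 1.34
t 18.92 pos [0.5043 0.1784 0.1305] yaw -63.1 ang -146.6 r 48.3 F [ 8.28 -6.76 -4.1 ] tang resist 10.2 rad -3.19 w 0.0193 q6 1.34
t 18.97 pos [0.5043 0.1784 0.1305] yaw -63.1 ang -146.6 r 48.3 F [ 8.32 -7.75 -2.87] tang resist 11.05 rad -2.67 w 0.0196 q6 1.34
t 19.02 pos [0.5043 0.1784 0.1305] yaw -63.2 ang -146.6 r 48.3 F [ 8.17 -6.49 -3.79] tang resist 9.91 rad -3.24 w 0.0198 q6 1.34
```

```bash
python3 - <<'E'
from h import *
plan((.5016,.1811),-151,1.2,8,1.2,r=.0493)
E
```

```text
{"xyz": [-0.0006, 0.0009, 0], "twist": [0, 0, -1.2]}, {"xyz": [-0.0011, 0.0018, 0], "twist": [0, 0, -2.4]}, {"xyz": [-0.0015, 0.0028, 0], "twist": [0, 0, -3.6]}, {"xyz": [-0.0020, 0.0037, 0], "twist": [0, 0, -4.8]}, {"xyz": [-0.0024, 0.0046, 0], "twist": [0, 0, -6]}, {"xyz": [-0.0028, 0.0056, 0], "twist": [0, 0, -7.2]}, {"xyz": [-0.0031, 0.0066, 0], "twist": [0, 0, -8.4]}, {"xyz": [-0.0035, 0.0075, 0], "twist": [0, 0, -9.6]}
end cmd [0.4981 0.1886] ang -160.6
```

Call:
step_arm:
  commands:
    - {"xyz":[-0.0005,0.0009,0],"twist":[0,0,-1.2]}
    - {"xyz":[-0.001,0.0018,0],"twist":[0,0,-2.4]}

```text
time: 19.18
tool_pos: [0.5042, 0.1786, 0.1305]
ee_rot: [-1.567, -0.012, -1.146]
wrist_force: [9.9, -11.7, -5.1]
width: 0.0197
```

```bash
python3 - <<'E'
from h import *
st()
E
```

```text
t 19.18 pos [0.5042 0.1786 0.1305] yaw -65.6 ang -146.9 r 48.3 F [  9.94 -11.67  -5.07] tang resist 15.21 rad -1.95 w 0.0197 q6 1.39
```

Call:
step_arm:
  commands:
    - {"xyz":[-0.0005,0.0009,0],"twist":[0,0,-1.2]}
    - {"xyz":[-0.0009,0.0019,0],"twist":[0,0,-2.4]}

```text
time: 19.35
tool_pos: [0.5035, 0.1797, 0.1305]
ee_rot: [-1.567, -0.013, -1.188]
wrist_force: [10.7, -14.1, -4.6]
width: 0.0194
```

```bash
python3 - <<'E'
from h import *
st()
snap('scene','s11'); crop('s11',270,480,170,310,3.8,'c_s11'); st()
E
```

```text
t 19.35 pos [0.5035 0.1797 0.1305] yaw -68.1 ang -148.4 r 48.3 F [ 10.7  -14.07  -4.57] tang resist 17.59 rad -1.75 w 0.0194 q6 1.43
t 19.4 pos [0.5034 0.1798 0.1305] yaw -68.1 ang -148.6 r 48.3 F [ 11.01 -12.75  -5.12] tang resist 16.62 rad -2.76 w 0.0196 q6 1.43
```

View pics/c_s11.png

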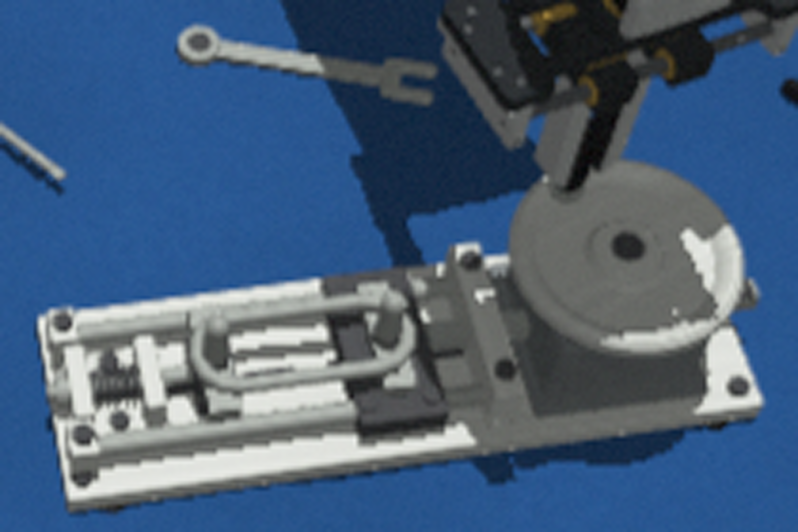

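Readings rise faster than expected: 17.6 N moving, easing to 16.6 N. I'll do a clean check with a short reversal. Friction cancels between the winding and unwinding efforts, which leaves the tension.

```bash
python3 - <<'E'
from h import *
plan((.4997,.1848),-155.8,-1.2,11,-1.2,r=.0493)
E
```

```text
{"xyz": [0.0004, -0.0009, 0], "twist": [0, 0, 1.2]}, {"xyz": [0.0008, -0.0019, 0], "twist": [0, 0, 2.4]}, {"xyz": [0.0013, -0.0028, 0], "twist": [0, 0, 3.6]}, {"xyz": [0.0018, -0.0037, 0], "twist": [0, 0, 4.8]}, {"xyz": [0.0023, -0.0046, 0], "twist": [0, 0, 6]}, {"xyz": [0.0028, -0.0055, 0], "twist": [0, 0, 7.2]}, {"xyz": [0.0034, -0.0064, 0], "twist": [0, 0, 8.4]}, {"xyz": [0.0039, -0.0072, 0], "twist": [0, 0, 9.6]}, {"xyz": [0.0045, -0.0081, 0], "twist": [0, 0, 10.8]}, {"xyz": [0.0051, -0.0089, 0], "twist": [0, 0, 12]}, {"xyz": [0.0057, -0.0097, 0], "twist": [0, 0, 13.2]}
end cmd [0.5054 0.1751] ang -142.60000000000002
```

Call:
step_arm:
  commands:
    - {"xyz":[0.0004,-0.001,0],"twist":[0,0,1.2]}
    - {"xyz":[0.0008,-0.0019,0],"twist":[0,0,2.4]}
    - {"xyz":[0.0013,-0.0029,0],"twist":[0,0,3.6]}
    - {"xyz":[0.0018,-0.0038,0],"twist":[0,0,4.8]}
    - {"xyz":[0.0022,-0.0047,0],"twist":[0,0,6]}

```text
time: 19.82
tool_pos: [0.5035, 0.1796, 0.1305]
ee_rot: [-1.567, -0.003, -1.079]
wrist_force: [4.4, 0.6, -2.5]
width: 0.0191
```

```bash
python3 - <<'E'
from h import *
st()
E
```

```text
t 19.82 pos [0.5035 0.1796 0.1305] yaw -61.8 ang -148.3 r 48.3 F [ 4.44  0.59 -2.49] tang resist 1.83 rad -4.09 w 0.0191 q6 1.32
```

Call:
step_arm:
  commands:
    - {"xyz":[0.0005,-0.0009,0],"twist":[0,0,1.2]}
    - {"xyz":[0.001,-0.0018,0],"twist":[0,0,2.4]}

```text
time: 19.98
tool_pos: [0.5035, 0.1796, 0.1305]
ee_rot: [-1.568, 0.001, -1.036]
wrist_force: [3.7, 3.6, -3.1]
width: 0.0196
```

```bash
python3 - <<'E'
from h import *
st()
E
```

```text
t 19.98 pos [0.5035 0.1796 0.1305] yaw -59.3 ang -148.2 r 48.4 F [ 3.69  3.61 -3.07] tang resist -1.13 rad -5.04 w 0.0196 q6 1.27
```

Call:
step_arm:
  commands:
    - {"xyz":[0.0005,-0.0009,0],"twist":[0,0,0]}

```text
time: 20.07
tool_pos: [0.5035, 0.1795, 0.1305]
ee_rot: [-1.568, 0.003, -1.035]
wrist_force: [3.3, 5.3, -3.1]
width: 0.0194
```

```bash
python3 - <<'E'
from h import *
st()
E
```

```text
t 20.07 pos [0.5035 0.1795 0.1305] yaw -59.3 ang -148.2 r 48.4 F [ 3.34  5.32 -3.09] tang resist -2.76 rad -5.65 w 0.0194 q6 1.27
```

Call:
step_arm:
  commands:
    - {"xyz":[0.0005,-0.0009,0],"twist":[0,0,0]}

```text
time: 20.15
tool_pos: [0.5037, 0.1792, 0.1305]
ee_rot: [-1.568, 0.004, -1.036]
wrist_force: [3.3, 5.9, -2.1]
width: 0.0199
```

```bash
python3 - <<'E'
from h import *
st()
E
```

```text
t 20.15 pos [0.5037 0.1792 0.1305] yaw -59.3 ang -147.7 r 48.4 F [ 3.28  5.87 -2.13] tang resist -3.21 rad -5.91 w 0.0199 q6 1.27
```

Call:
step_arm:
  commands:
    - {"xyz":[0.0005,-0.0008,0],"twist":[0,0,0]}

```text
time: 20.23
tool_pos: [0.504, 0.1787, 0.1305]
ee_rot: [-1.568, 0.004, -1.035]
wrist_force: [1.8, 7.2, -3.1]
width: 0.0194
```

```bash
python3 - <<'E'
from h import *
st()
E
```

```text
t 20.23 pos [0.504  0.1787 0.1305] yaw -59.3 ang -147.0 r 48.4 F [ 1.77  7.2  -3.13] tang resist -5.07 rad -5.41 w 0.0194 q6 1.27
```

The result is consistent. At −147.0° winding takes about 15.2 N and unwinding about 5.1 N, which gives friction of 10.1 N and about 5 N extra from tension. That is the target. I'll remove the hand load and let go.

Call:
step_arm:
  commands:
    - {"xyz":[-0.0008,0.0014,0],"twist":[0,0,0]}
    - {"xyz":[-0.0008,0.0014,0],"twist":[0,0,0]}

```text
time: 20.4
tool_pos: [0.504, 0.1787, 0.1305]
ee_rot: [-1.568, 0.0, -1.036]
wrist_force: [5.0, 3.2, -3.5]
width: 0.0192
```

```bash
python3 - <<'E'
from h import *
st(); robot.snapshot('scene'); st()
E
```

```text
t 20.4 pos [0.504  0.1787 0.1305] yaw -59.4 ang -147.0 r 48.4 F [ 5.    3.25 -3.5 ] tang resist -0.01 rad -5.96 w 0.0192 q6 1.27
t 20.45 pos [0.504  0.1787 0.1305] yaw -59.4 ang -147.0 r 48.3 F [ 5.54  3.34 -2.66] tang resist 0.21 rad -6.47 w 0.0194 q6 1.27
```

Call:
step_arm:
  commands:
    - {"xyz":[0.0013,0.0008,0],"twist":[0,0,0]}
    - {"xyz":[0.0013,0.0008,0],"twist":[0,0,0]}

```text
time: 20.62
tool_pos: [0.5041, 0.1787, 0.1305]
ee_rot: [-1.571, 0.001, -1.036]
wrist_force: [1.2, 1.2, -1.9]
width: 0.0192
```

Call:
step_arm:
  commands:
    - {"xyz":[0,0,0],"twist":[0,0,0]}
    - {"xyz":[0,0,0],"twist":[0,0,0]}
    - {"xyz":[0,0,0],"twist":[0,0,0]}
    - {"xyz":[0,0,0],"twist":[0,0,0]}
    - {"xyz":[0,0,0],"twist":[0,0,0]}
    - {"xyz":[0,0,0],"twist":[0,0,0]}
    - {"xyz":[0,0,0],"twist":[0,0,0]}
  fingers: 80

```text
time: 21.2
tool_pos: [0.5045, 0.1782, 0.1306]
ee_rot: [-1.571, -0.0, -1.037]
wrist_force: [-0.0, 0.0, -0.6]
width: 0.062
```

```bash
python3 - <<'E'
from h import *
st(); snap('wrist','w12')
E
```

```text
t 21.2 pos [0.5045 0.1782 0.1306] yaw -59.4 ang -146.3 r 48.2 F [-0.04  0.03 -0.62] tang resist -0.04 rad 0.01 w 0.062 q6 1.27
```

View pics/w12.png

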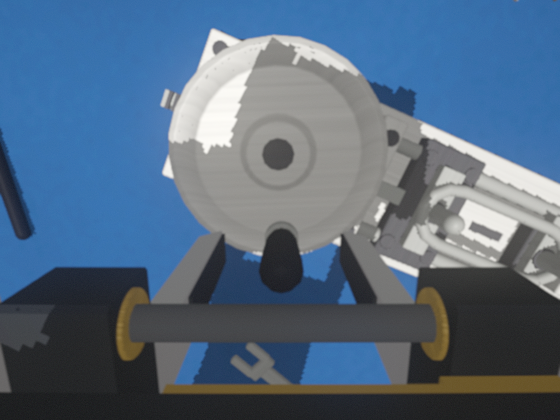

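Fingers are clear of the handle at (281,262). I'll lift away and check.

Call:
step_arm:
  commands:
    - {"xyz":[0,0,0.02],"twist":[0,0,0]}
    - {"xyz":[0,0,0.05],"twist":[0,0,0]}
    - {"xyz":[0,0,0.085],"twist":[0,0,0]}
    - {"xyz":[0,0,0.115],"twist":[0,0,0]}
    - {"xyz":[-0.01,-0.02,0.12],"twist":[0,0,0]}
    - {"xyz":[-0.025,-0.05,0.12],"twist":[0,0,0]}
    - {"xyz":[-0.04,-0.08,0.12],"twist":[0,0,0]}
    - {"xyz":[-0.05,-0.1,0.12],"twist":[0,0,0]}
    - {"xyz":[-0.055,-0.11,0.12],"twist":[0,0,0]}
    - {"xyz":[-0.055,-0.11,0.12],"twist":[0,0,0]}
    - {"xyz":[-0.055,-0.11,0.12],"twist":[0,0,0]}

```text
time: 22.17
tool_pos: [0.4498, 0.0684, 0.2507]
ee_rot: [-1.57, 0.0, -1.038]
wrist_force: [-0.6, -0.0, 0.2]
width: 0.0648
```

```bash
python3 - <<'E'
from h import *
st(); snap('wrist','w13'); snap('scene','s13')
crop('s13',270,480,170,310,3.8,'c_s13')
E
```

```text
t 22.17 pos [0.4498 0.0684 0.2507] yaw -59.5 ang -124.8 r 166.3 F [-0.58 -0.05  0.22] tang resist -0.45 rad 0.37 w 0.0648 q6 1.06
```

View pics/w13.png

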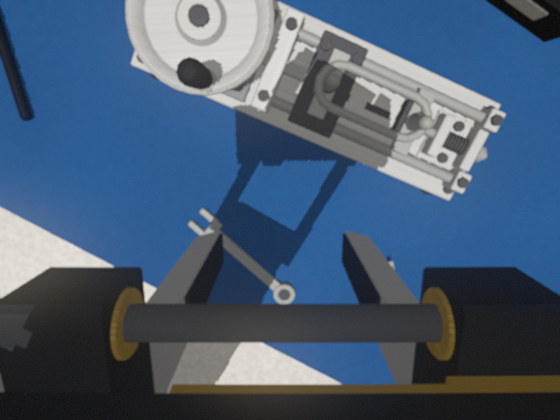

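View pics/s13.png

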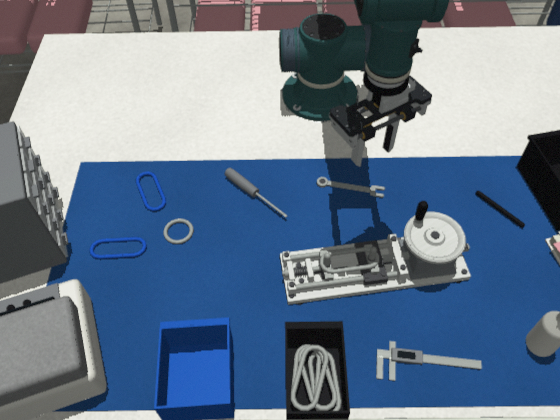

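View pics/c_s13.png

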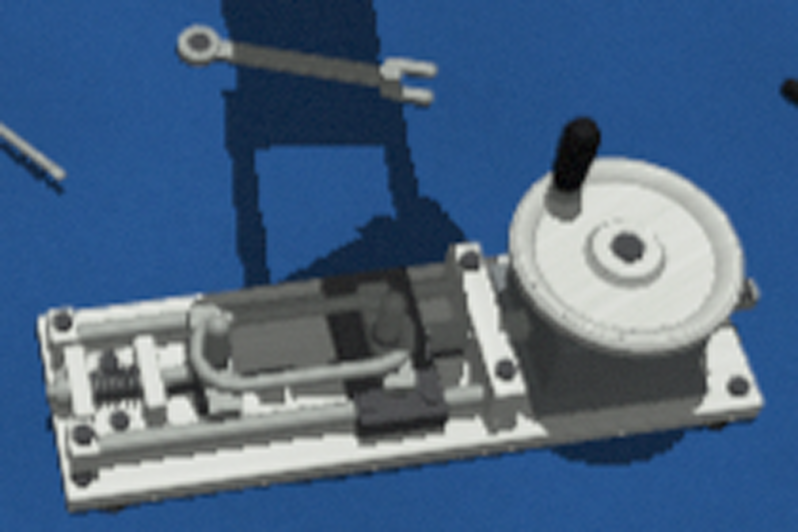

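The link is taut over both posts, bearing at the outer ends, and the other things are in place. I'll check the handle angle and link height, then hand in.

```bash
python3 - <<'E'
from h import *
z=load('w13'); 
h=px(z,194,72); a=atz(z,194,72,.158); H=atz(z,199,15,.107); print(h,a,H, np.degrees(np.arctan2(*(a-H)[1::-1])))
z8=load('w12'); a=atz(z8,281,262,.158);H=atz(z8,278,154,.107); print('prev',a,H,np.degrees(np.arctan2(*(a-H)[1::-1])))
for u,v in[(322,90),(330,70),(355,118),(378,74),(432,110)]: print(np.round(px(z,u,v),4))
s=load('scene0')['p'].astype(int); t=load('s13')['p'].astype(int)
for n,(u0,u1,v0,v1) in dict(ring=(155,200,212,250),driver=(220,292,162,222),spanner=(310,392,172,202),caliper=(370,485,338,385),bottle=(524,560,308,358),marker=(470,528,186,232)).items():
    r=cv2.matchTemplate(load('s13')['p'][v0-8:v1+8,max(u0-8,0):u1+8],load('scene0')['p'][v0:v1,u0:u1],cv2.TM_CCOEFF_NORMED); print(n,cv2.minMaxLoc(r)[1::2])
print(np.round(robot.get_obs()['wrist_force'],2)); robot.close_job()
E
```

```text
[0.50482793 0.17334686 0.15909778] [0.50481611 0.17364418 0.158     ] [0.54587621 0.20442624 0.107     ] -143.1417241536234
prev [0.50994926 0.18146629 0.158     ] [0.54567183 0.20473971 0.107     ] -146.9155696866601
[0.5536 0.0833 0.0563]
[0.5733 0.0866 0.0581]
[0.5476 0.0401 0.0568]
[0.5999 0.0402 0.0347]
[ 0.6032 -0.0358  0.0182]
ring (0.9974278807640076, (8, 8))
driver (0.7695552706718445, (8, 8))
spanner (0.4701717495918274, (8, 8))
caliper (0.9985735416412354, (8, 8))
bottle (0.9986267685890198, (8, 8))
marker (0.9947242736816406, (8, 8))
[0.17 0.4  0.53]
the job is handed in; nothing more can be done
```

The link is hung flat over both posts and the handwheel is wound to about 5 N above its free effort. The crank is released and the job is handed in at about 22 s of the 64 s. No verdict was reported.

**Winding:**
- I wound the crank clockwise about 195°.
- The free effort averaged about 10.2 N.
- I went slightly past the target, to readings of 16.6 to 17.6 N, about 6.5 to 7.5 N above free. That is below the 8 N mark for overdrawn.
- I then eased the wheel back about 1.5°. At that final setting winding took about 15.2 N and unwinding about 5.1 N. That means 10.1 N of friction plus about 5 N from tension.

**Last checks:**
- The top of the link's bar measured 56 to 58 mm above the table, as expected for a link flat on the shoulders. Both posts sit inside the loop.
- The wrist force read near zero once the arm was clear.
- The ring, caliper, bottle and marker matched their starting pictures exactly. The spanner and driver matched at zero shift but with low scores, probably because the arm's shadow had moved.

**Checks that disagreed:**
- The effort rose more steeply near taut than the stated 13 N per radian. I relied on the wind-and-unwind comparison instead.
- The last wrist picture put the handle at −143°, against −147° when I let go. I put that down to reading a position near the picture's edge. If the wheel did move back that far, the tension would be lower than I measured, and I did not check further.

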